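# Load the green filter into the lamp unit and lock it with the quarter-turn stud

## Robot

A 6-joint arm with a two-finger parallel gripper is mounted at the origin on the work surface. World frame = base frame: x ahead of the robot, y to its left, z up, the work surface at z = 0. Lengths are in mm, angles in rad, forces in N, time in s.
With the tool pointing down it reaches from about 300 to 775 mm from the base axis. Payload 14.6 kg.
Tool frame: the origin (TCP) lies midway between the tips of the shut fingers; the grasp point (between the pads) lies 19 mm behind it (manip.tcp_to_grasp is the distance from the TCP to the grasp point, in mm); z points along the fingers, x is the direction in which the jaws open and shut, and the axes are right-handed (so a half turn about z gives the same grasp; the last joint's range is limited). The gripper opens to 94 mm and grips with 3 to 60 N. Pads are 16 mm wide; open, the fingers measure 119 mm over their backs; the gripper's body (75 mm by 177 mm) begins 78 mm behind the grasp point.
Start: joints at [-1.344, 0.3, 1.521, -0, 1.321, -0.067], TCP at [159.268, -526.425, 205.446] pointing down, gripper open.
Joint ranges: [-3.03, 3.03], [-0.79, 2.21], [0.23, 2.52], [-1.04, 4.18], [0, 3.07], [-2.55, 2.55]. Speed limits (rad/s): [2.22, 2.22, 2.57, 3.14, 3.14, 3.14].

## Interface

Orientations are given as [roll, pitch, yaw] about the fixed x, y, z axes, in that order (R = Rz(yaw) Ry(pitch) Rx(roll)).
In Python, from cell import manip gives the robot as it stands.
- The arm moves only by the tool arm_command, never from a script. Its argument "steps" is a list of rows, each a list of 3 entries, a list of its own where there are three numbers: the opening, from 0 (shut) to 1 (fully open), then the shift along the tool's x, y, z in cm, then the turn about the tool's z in rad. A call has 1 to 5 rows; each row shifts and turns the commanded pose from where the row before left it, along the tool's axes as they then stand; what a row does not reach is not made up. A row lasts 1/12 s, in which the tool goes at most 41.7 mm and 7.16 degrees, less where a joint would pass 70% of its speed; a pose out of reach is approached as far as the arm can. A call with a gripper value outside its range is refused whole. The fingers move at their own pace and stop on an object; "force" is the grip in N (left out, the last holds). Time passes only in rows, so rows that do not move let the fingers close. It gives the time, the measured TCP pose, the force and the opening at its end, in the units of the state.
- manip.read_state(): the state, without advancing time (a new reading comes with each control period).
- manip.camera(name): name is "scene" or "top"; returns (picture, depth): 400x640x3 uint8, red, green, blue; 400x640 float32, mm along the optical axis (not along the pixel's ray), 0 where there is no reading.
- manip.calibration(name): a dict with "fx", "fy", "cx", "cy" (pixels), "R" (3x3) and "t" (3): a world point X has camera coordinates R X + t. Camera axes: x right, y down, z forward; pixel columns grow to the right and rows downward; lengths in mm; the calibration is good to about 2 mm. A picture is of the moment at which its call begins. calibration takes no time and is no camera call.
- manip.sign_off(): hands the job in, once; it reports no verdict.
The state is a dict: "clock": time; "joints": joint angles; "qd": joint speeds; "effort": joint torques, N m; "eef_pos": TCP position; "eef_rot": TCP orientation; "wrist_force": force on the tool from outside, world axes, zero at the start; "moment": the same for the moment, N m; "finger_gap": finger opening in mm.
Only numpy, scipy, OpenCV 4.12 (cv2) and the standard library are available. Lean on these libraries where they do the work, as an engineer would, in place of code of your own. Each camera call takes 0.05 s, during which the arm holds its last target.

## Task

Turn the filter carousel by its knob until the green cartridge stands at the open front, then lift it out and set it fully down, upright, in the round bay of the lamp unit and let it go. Then press the orange sprung stud in and turn it clockwise until it locks with its tongue over the cartridge. Leave the other cartridges in their pockets and everything else on the bench where it is.

Things in the scene. Friction and masses are not known exactly. Their poses are not given: they have to be found in the camera images.
- filter_green: the wanted filter cartridge: black round body 40 mm dia, 36 mm tall, with a green band, green top face and a green round grip post 16 mm dia standing 28 mm above the body (64 mm tall in all); 0.08 to 0.15 kg. Origin at the centre of its underside, z up along its axis. It starts in one of the two carousel pockets next to the front one (left or right), under the edge of the clear roof
- filter_yellow: same cartridge in yellow, at the start in or near the front position; stays in its pocket
- filter_red: same cartridge in red, in the other pocket next to the front; stays in its pocket
- filter_blue: same cartridge in blue, at the rear; stays in its pocket
- carousel (a joint): turn of the carousel from its start, rad: 0 at the start, positive counter-clockwise seen from above, free within -3 to 3; light friction (about 0.05 N m), stays where left. White disc 230 mm dia with five pockets 72 degrees apart, centres 80 mm from the axis, pocket floors 25 mm above the bench, walls 10 mm high, 44 mm across inside
- carousel_base: fixed grey base of the carousel, 250 mm dia; origin on the carousel axis at bench level; its -x axis points to the open front, marked by a red tab. It carries a flat clear roof, 100 to 104 mm above the bench, over all but the front: the roof's straight edge lies 45 mm in front of the axis, so only the pocket at the front can be emptied
- carousel_front (a point): fixed point: where the centre of a pocket's floor is when that pocket faces the open front; 80 mm from the carousel axis, 25 mm above the bench; its -x axis points outwards from the axis
- bay (a point): centre of the floor of the filter bay: a round well 46 mm dia, 24 mm deep, in the deck of the lamp unit, a fixed white case 200 mm (point x) by 220 mm (point y) with a red stripe. The deck is 70 mm above the bench, the bay floor 46 mm; a seated cartridge's body stands 12 mm proud of the deck
- stud_wing (a point): centre of the top face of the stud's orange wing head, on the stud axis, 70 mm from the bay centre along the bay's +y; 129.5 mm above the bench with the stud up. Wing 34 mm long along this point's x, 10 mm thick along y, 28 mm tall, on a 34 mm steel disc. An orange tongue 13 mm wide reaches 56 mm from the axis along this +x, its underside 36.5 mm below this point. Turns and sinks with the stud
- stud_push (a joint): how far the sprung stud is pressed down, m: 0 up, 0.010 fully in; spring 6 N at 0 rising to 12 N. It must be pressed at least 0.007 before it can turn (press to about 0.0085) and kept pressed while turning; let go at the end of the turn it springs back up to about 0.004 into its notch and is locked
- stud_turn (a joint): turn of the stud, rad: 0 at the start (tongue pointing away from the bay), growing clockwise seen from above to a stop at 1.4 (tongue over the bay); the notch holds it at 1.25 to 1.4
- carousel_knob (a point): on the carousel axis, at the centre of the top face of the black bar knob that turns it, above the clear roof, 138 mm above the bench. The bar is 42 mm long along this point's x, 10 mm thick along its y and 28 mm tall (110 to 138 mm above the bench), on a 40 mm disc; the frame turns with the carousel
- objective: brass microscope objective, 32 mm dia, 45 mm tall, standing; origin under its centre; leave it alone
- screwdriver: screwdriver lying on the bench, 150 mm long; origin at the underside of its middle; leave it alone
- oil_bottle: small amber bottle, 32 mm dia, 65 mm tall; origin under its centre; leave it alone
- dish: shallow glass dish, 80 mm dia, 15 mm high; origin under its centre; leave it alone

How it is judged (in metres and radians):
On the way, in this order (a step that is already met when the one before it is completed fails the run):
1. the carousel is turned so that the green cartridge, still in its pocket, is at the front (within 30 mm of the front position) (horizontal distance between filter_green and carousel_front below 0.03 m and z of filter_green in the frame of carousel_front below 0.004 m), for 0.2 s.
2. the green cartridge stands in the bay, released (horizontal distance between filter_green and bay below 0.006 m and z of filter_green in the frame of bay between -0.004 and 0.004 m and angle between filter_green's own z axis and vertical below 0.12 rad and contact force between the fingers and filter_green below 0.3 N), for 0.2 s.
At the end, for the whole second after the job is handed in: The green cartridge stands at rest and released in the bay (within 6 mm of its centre, underside within 4 mm of the bay floor, tilted under 0.12 rad), and the stud is locked: turned past 1.2 rad and sprung back into its notch (2.5 to 6 mm in) (all of step 2 and value of joint stud_turn above 1.2 rad and value of joint stud_push between 0.0025 and 0.006 m and linear speed of filter_green below 0.02 m/s); the robot touches nothing.
It fails at once if another cartridge leaves its pocket (raised more than 8 mm or tilted over 0.4 rad) (height (world z) of any of filter_yellow, filter_red, filter_blue above 0.033 m or angle between any of filter_yellow, filter_red, filter_blue's own z axis and vertical above 0.4 rad).
It fails at once if a thing on the bench is moved more than 30 mm or overturned (distance of any of objective, screwdriver, oil_bottle, dish from where it was at the start of the episode above 0.03 m or angle between any of objective, oil_bottle, dish's own z axis and vertical above 0.5 rad).
It also fails if it takes over 61 s, if anything falls off the work surface, if the arm or the gripper's body presses on something with over 40 N, if the wrist force passes 120 N, or if a joint passes its speed limit or range.

## Working session

There is one attempt and no reset: what is moved stays moved. The work goes in short steps, Python scripts to look and compute and a tool call to move; the robot and the scene stay as the last step left them, time stands still between calls to the robot, and variables do not carry over. Pictures are saved under pics/ and viewed, and the job is handed in when it is done.

Besides the shell and the picture viewer there is one more tool, called as a command line: name --argument value ..., lists and objects as JSON in quotes. arm_command: Moves the arm, as the interface text tells. Its arguments: {"type":"object","properties":{"steps":{"type":"array","items":{"type":"array"}},"force":{"type":"number"}},"required":["steps"]}

```bash
ls; mkdir -p pics; python3 - <<'E'
from cell import manip
import cv2
for n in("scene","top"):
    p,d=manip.camera(n); cv2.imwrite(f"pics/{n}0.png",p[:,:,::-1]); 
    import numpy as np; np.save(f"pics/{n}0.npy",d)
    c=manip.calibration(n); print(n,{k:np.round(v,3).tolist() for k,v in c.items()})
print(manip.read_state())
E
```

```text
pics
scene {'fx': 421.603, 'fy': 421.603, 'cx': 321.246, 'cy': 203.077, 'R': [[-0.778, 0.628, 0.014], [0.358, 0.462, -0.812], [-0.516, -0.626, -0.584]], 't': [439.597, -107.592, 1568.81]}
top {'fx': 458.904, 'fy': 458.904, 'cx': 318.743, 'cy': 206.583, 'R': [[-0.016, -1.0, -0.016], [-0.991, 0.018, -0.13], [0.13, 0.014, -0.991]], 't': [24.991, 565.963, 1284.248]}
{'clock': 0.1, 'joints': array([-1.34358762e+00,  3.00396921e-01,  1.52152793e+00,  2.30841932e-05,
        1.32072637e+00, -6.65748580e-02]), 'qd': array([ 6.25662211e-06, -7.96973583e-04, -2.42306590e-03, -4.53952438e-04,
       -9.29295217e-04, -7.30885544e-04]), 'effort': array([ 8.96383808e-04, -5.32643294e+01, -3.53282940e+01,  7.09441770e-02,
        2.34464795e-02, -5.69224403e-05]), 'eef_pos': array([ 159.22728172, -526.1898612 ,  204.94951255]), 'eef_rot': array([-3.14149992e+00,  1.05472856e-03, -1.27701844e+00]), 'wrist_force': array([-0.6230228 ,  0.23610647, -0.4022331 ]), 'moment': array([ 0.06529454, -0.00342055,  0.04512611]), 'finger_gap': 94.0358457715706}
```

View pics/scene0.png

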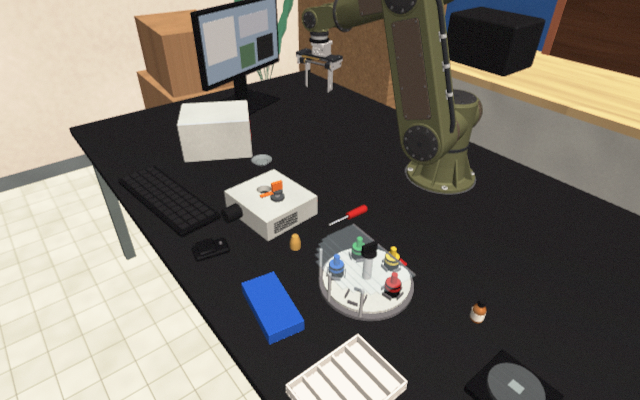

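View pics/top0.png

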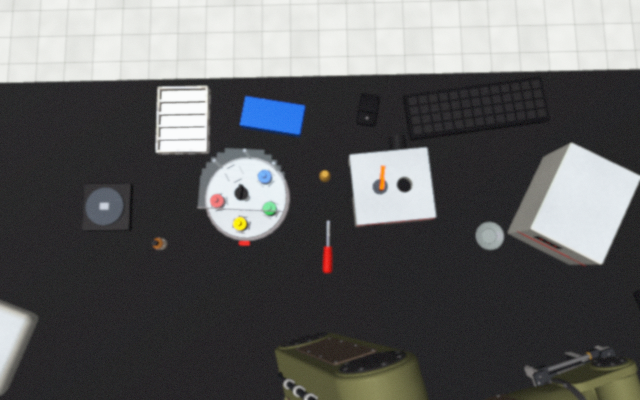

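The scene view shows the carousel at about (367,280) and the lamp unit at (270,205). In the top view the carousel axis is near (243,192), with yellow in front at (240,224), green to the right at (270,208) and red at (217,201). The bay is at (404,184) and the stud at (380,187). I'll zoom in and measure.

```bash
cat > h.py <<'E'
import numpy as np, cv2
from cell import manip
def cal(n):
    c=manip.calibration(n); return c,np.array(c["R"]),np.array(c["t"])
def onplane(n,u,v,z):
    c,R,t=cal(n); r=R.T@np.array([(u-c["cx"])/c["fx"],(v-c["cy"])/c["fy"],1]); o=-R.T@t
    return o+r*(z-o[2])/r[2]
def proj(n,X):
    c,R,t=cal(n); p=R@np.array(X,float)+t; return np.array([c["cx"]+c["fx"]*p[0]/p[2],c["cy"]+c["fy"]*p[1]/p[2]])
def pts(n,d):
    c,R,t=cal(n); v,u=np.mgrid[:400,:640]
    P=np.stack([(u-c["cx"])/c["fx"]*d,(v-c["cy"])/c["fy"]*d,d],-1); return (P-t)@R
E
python3 - <<'E'
from h import *
a=cv2.imread("pics/top0.png"); 
A=cv2.resize(a[140:255,190:300],None,fx=5,fy=5,interpolation=cv2.INTER_CUBIC)
cv2.imwrite("pics/t_car.png",A)
cv2.imwrite("pics/t_lamp.png",cv2.resize(a[140:235,340:445],None,fx=6,fy=6,interpolation=cv2.INTER_CUBIC))
b=cv2.imread("pics/scene0.png"); cv2.imwrite("pics/s_both.png",cv2.resize(b[165:325,215:425],None,fx=3.7,fy=3.7,interpolation=cv2.INTER_CUBIC))
d=np.load("pics/top0.npy"); P=pts("top",d)
for u,v in [(242,192),(240,224),(270,208),(217,201),(404,184),(380,186),(382,172),(420,170),(360,215),(300,230)]: print(u,v,P[v,u].round(1))
E
```

```text
242 192 [600.7 223.5 110.8]
240 224 [516.3 235.1  75.4]
270 208 [556.  147.6 104.8]
217 201 [578.4 294.  101.8]
404 184 [ 625.4 -230.    49.6]
380 186 [ 607.2 -151.7  127.9]
382 172 [ 650.7 -161.7  102.2]
420 170 [ 660.8 -272.9   70.9]
360 215 [ 536.2 -100.3   69.2]
300 230 [502.6  72.    0.8]
```

View pics/t_car.png

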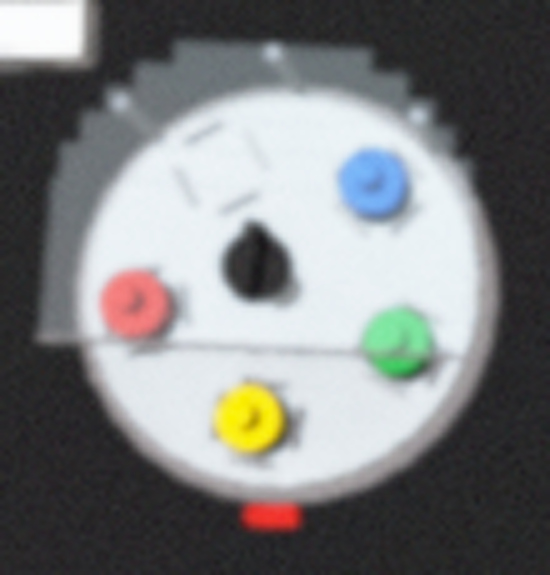

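View pics/t_lamp.png

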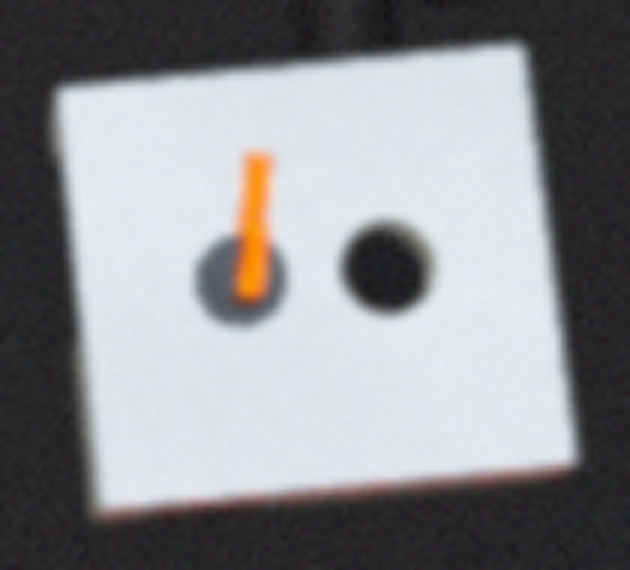

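View pics/s_both.png

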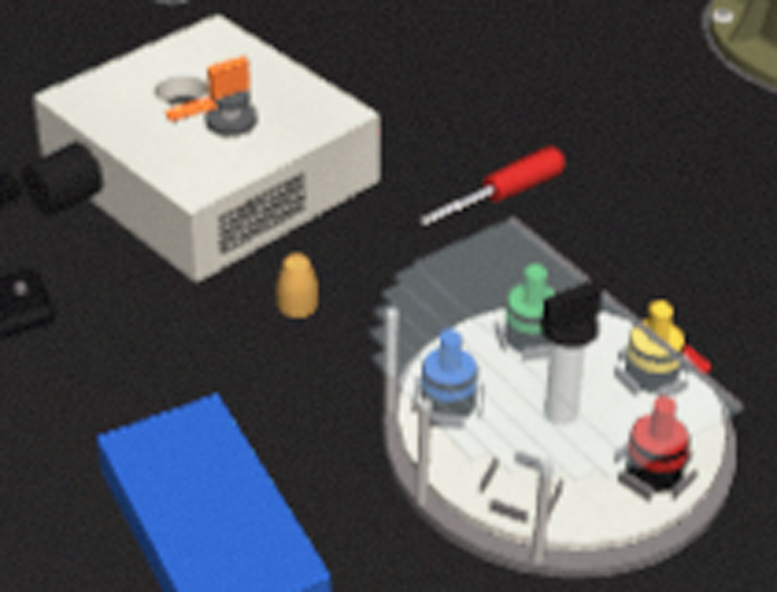

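The close-ups show the roof edge crossing the green blob at crop (395,350), the knob bar pointing roughly along image-up, the bay at crop (388,267) and the stud at (240,280). Next I'll fit the geometry from both cameras.

```bash
python3 - <<'E'
from h import *
from scipy.optimize import least_squares
H={}
for n in("top","scene"):
    a=cv2.imread(f"pics/{n}0.png"); H[n]=cv2.cvtColor(a,cv2.COLOR_BGR2HSV); 
def blob(n,lo,hi,box,smin=110,vmin=70):
    h=H[n];u0,v0,u1,v1=box
    m=((h[...,0]>=lo)&(h[...,0]<=hi)&(h[...,1]>smin)&(h[...,2]>vmin)).astype(np.uint8)
    q=np.zeros_like(m); q[v0:v1,u0:u1]=m[v0:v1,u0:u1]
    k,l,s,c=cv2.connectedComponentsWithStats(q); 
    i=1+np.argmax(s[1:,4]); return l==i,s[i],c[i]
tb=(195,140,295,238)
col=dict(yellow=(20,34),green=(50,85),blue=(100,125),red=(0,8))
def synth(n,x,y,z0=25):
    M=np.zeros((1600,2560),np.uint8)
    th=np.linspace(0,2*np.pi,60)
    for r,zs in((20,(47,61)),(8,(61,89))):
        p=np.array([proj(n,[x+r*np.cos(t),y+r*np.sin(t),z0-25+z]) for z in zs for t in th])
        cv2.fillConvexPoly(M,cv2.convexHull((p*4+1.5).round().astype(np.int32)),1)
    v,u=np.nonzero(M); return np.array([(u.mean()-1.5)/4,(v.mean()-1.5)/4]),M.sum()/16
C={}
for k,(lo,hi) in col.items():
    for n,box in(("top",tb),("scene",(310,225,420,320))):
        m,s,c=blob(n,lo,hi,box,90)
        x=onplane(n,*c,63)[:2]
        for _ in range(6):
            q,ar=synth(n,*x); x=x+onplane(n,*c,63)[:2]-onplane(n,*q,63)[:2]
        print(k,n,s,c.round(1),x.round(1),"synth area",ar)
        C[k,n]=x
# axis fit
for n in("top","scene"):
    ks=list(col); off=dict(red=72,yellow=144,green=216,blue=288)
    f=lambda p:np.concatenate([[p[0]+80*np.cos(p[2]+np.radians(off[k]))-C[k,n][0],p[1]+80*np.sin(p[2]+np.radians(off[k]))-C[k,n][1]] for k in ks])
    r=least_squares(f,[600,220,0]); print(n,r.x.round(3),r.fun.round(1))
    for k in ks: print(k,np.degrees(r.x[2])+off[k])
# red tab
m,s,c=blob("top",0,8,(225,236,265,255),90); print("tab",s,c,onplane("top",*c,15))
# knob
for n,box in(("top",(225,178,260,206)),("scene",(350,238,385,290))):
    u0,v0,u1,v1=box; h=H[n][v0:v1,u0:u1,2]; print(n); print(h[::1,::1] if n=="top" else "")
E
```

```text
yellow top [233 217  14  14 156] [239.6 223.6] [519.7 240.1] synth area 175.75
yellow scene [389 246  11  14  93] [394.2 252.1] [501.7 231.3] synth area 215.5625Traceback (most recent call last):
  File "<stdin>", line 27, in <module>
  File "<stdin>", line 18, in synth
  File "h.py", line 9, in proj
    c,R,t=cal(n); p=R@np.array(X,float)+t; return np.array([c["cx"]+c["fx"]*p[0]/p[2],c["cy"]+c["fy"]*p[1]/p[2]])
          ~~~^^^
  File "h.py", line 4, in cal
    c=manip.calibration(n); return c,np.array(c["R"]),np.array(c["t"])
ValueError: time passes only in moves, steps and waits
```

```bash
python3 - <<'E'
from h import *
a=cv2.imread("pics/top0.png"); h=cv2.cvtColor(a,cv2.COLOR_BGR2HSV)
m=np.zeros((400,640),np.uint8); b=(340,140,445,235)
def put(mm): 
    q=np.zeros_like(m); q[b[1]:b[3],b[0]:b[2]]=mm[b[1]:b[3],b[0]:b[2]]; return q
w=put((a.min(2)>170).astype(np.uint8))
c,_=cv2.findContours(w,cv2.RETR_EXTERNAL,cv2.CHAIN_APPROX_NONE); c=max(c,key=cv2.contourArea)
bx=cv2.boxPoints(cv2.minAreaRect(c)); W=np.array([onplane("top",*p,70) for p in bx]); print("deck",bx.round(1),W.round(1)[:,:2],W.mean(0).round(1))
for i in range(4):
    e=W[(i+1)%4]-W[i]; print(np.linalg.norm(e).round(1),np.degrees(np.arctan2(e[1],e[0])).round(1))
o=put(((h[...,0]<20)&(h[...,1]>130)&(a[...,2]>150)).astype(np.uint8)); v,u=np.nonzero(o); print("orange",u.min(),u.max(),v.min(),v.max(),u.mean(),v.mean())
k=put((a.max(2)<110).astype(np.uint8)); n,l,s,ce=cv2.connectedComponentsWithStats(k)
for i in range(1,n): 
    if 30<s[i,4]<900: print("dark",s[i],ce[i].round(1),onplane("top",*ce[i],70).round(1),onplane("top",*ce[i],97).round(1))
E
```

```text
deck [[349.2 154.7]
 [428.1 147.1]
 [434.8 216.8]
 [355.9 224.4]] [[ 709.5  -74.3]
 [ 727.  -299.2]
 [ 527.4 -308.4]
 [ 510.1  -88.1]] [ 618.5 -192.5   70. ]
225.5 -85.5
199.8 -177.4
221.0 94.5
199.8 3.9
orange 379 384 166 189 381.76237623762376 178.8019801980198
dark [398 178  13  14 148] [404.  184.4] [ 620.6 -226.4   70. ] [ 615.8 -221.6   97. ]
dark [374 182  12  11  46] [377.7 187.9] [ 612.  -152.1   70. ] [ 607.4 -148.9   97. ]
```

```bash
sed -i 's/^def cal(n):/_C={}\ndef cal(n):\n    if n not in _C: _C[n]=_cal(n)\n    return _C[n]\ndef _cal(n):/' h.py; cat > m.py <<'E'
from h import *
from scipy.optimize import least_squares
def synth(n,x,y,z0=25):
    M=np.zeros((1600,2560),np.uint8); th=np.linspace(0,2*np.pi,60)
    for r,zs in((20,(47,61)),(8,(61,89))):
        p=np.array([proj(n,[x+r*np.cos(t),y+r*np.sin(t),z0-25+z]) for z in zs for t in th])
        cv2.fillConvexPoly(M,cv2.convexHull((p*4+1.5).round().astype(np.int32)),1)
    v,u=np.nonzero(M); return np.array([(u.mean()-1.5)/4,(v.mean()-1.5)/4]),M.sum()/16
def blob(img,lo,hi,box,smin=90,vmin=70):
    h=cv2.cvtColor(img,cv2.COLOR_BGR2HSV);u0,v0,u1,v1=box
    m=((h[...,0]>=lo)&(h[...,0]<=hi)&(h[...,1]>smin)&(h[...,2]>vmin)).astype(np.uint8)
    q=np.zeros_like(m); q[v0:v1,u0:u1]=m[v0:v1,u0:u1]
    k,l,s,c=cv2.connectedComponentsWithStats(q); i=1+np.argmax(s[1:,4]); return l==i,s[i],c[i]
col=dict(yellow=(20,34),green=(50,85),blue=(100,125),red=(0,8))
off=dict(red=72,yellow=144,green=216,blue=288)
def cart(img,k,n="top",box=(195,140,295,238),z0=25):
    m,s,c=blob(img,*col[k],box); z=z0+38
    x=onplane(n,*c,z)[:2]
    for _ in range(5):
        q,ar=synth(n,*x,z0); x=x+onplane(n,*c,z)[:2]-onplane(n,*q,z)[:2]
    return x,c,s,ar
E
python3 - <<'E'
from m import *
a=cv2.imread("pics/top0.png"); C={}
for k in col:
    x,c,s,ar=cart(a,k); C[k]=x; print(k,c.round(1),s,x.round(1),ar)
f=lambda p:np.concatenate([[p[0]+80*np.cos(p[2]+np.radians(off[k]))-C[k][0],p[1]+80*np.sin(p[2]+np.radians(off[k]))-C[k][1]] for k in col])
r=least_squares(f,[600,220,0]); print(r.x.round(3),r.fun.round(1)); print({k:np.degrees(r.x[2])+off[k] for k in col})
m,s,c=blob(a,0,8,(225,236,265,255)); print("tab",s,c,onplane("top",*c,15))
# disc edge
w=(a.min(2)>150).astype(np.uint8); q=np.zeros_like(w); q[140:250,190:300]=w[140:250,190:300]
g=a.max(2)[176:208,225:262]; 
print("knob"); print(g)
for X in [(598,226,138),(598,226,110)]: print(proj("top",X),proj("scene",X))
g=a[160:210,340:445].min(2)[14:38,26:82]
for row in g: print(' '.join(f"{v:3d}" for v in row))
E
```

```text
yellow [239.6 223.6] [233 217  14  14 156] [519.7 240.1] 176.4375
green [269.1 206.2] [263 202  13   8  73] [567.8 156.3] 170.625
blue [264.3 176.2] [258 170  13  13 133] [655.  169.9] 171.0
red [215.9 200.4] [211 195  12  12  85] [587.1 308.4] 177.25
[6.00157e+02 2.27881e+02 4.79000e-01] [ 1.3 -0.3 -3.5  0.   2.1  1.8  0.  -1.6]
{'yellow': np.float64(171.41816665346238), 'green': np.float64(243.41816665346238), 'blue': np.float64(315.4181666534624), 'red': np.float64(99.4181666534624)}
tab [238 240  13   7  65] [243.93846154 242.8       ] [467.08079798 234.58029308  15.        ]
knob
[[231 223 225 ... 246 246 240]
 [238 226 224 ... 245 245 239]
 [241 235 223 ... 243 245 242]
 ...
 [216 231 233 ... 243 244 238]
 [230 239 241 ... 244 242 235]
 [229 236 237 ... 243 240 229]]
[239.21857513 191.38231253] [369.32516234 243.26462371]
[241.13959341 193.04686507] [368.42317979 251.72897334]
228 227 227 228 227 226 228 228 226 227 226 228 224 194 131  60  26  76 149 210 226 226 226 224 222 225 224 226 228 228 226 227 226 227 228 227 225 225 224 224 226 226 226 228 227 227 226 227 227 227 228 
[... 4471 characters left out ...]
 226 226 227 227 226 225 227
222 224 225 224 224 227 224 225 223 222 219 216 209 206 206 207 215 220 221 223 220 223 224 223 223 223 224 225 223 225 224 225 224 224 227 223 226 227 229 228 229 228 228 228 226 228 228 228 228 228 226 227 228 227 228 226
224 223 222 225 224 224 224 223 223 223 223 223 222 220 221 221 222 223 222 222 223 223 223 223 223 225 225 224 225 225 224 224 224 224 226 225 225 227 227 228 228 228 228 226 229 227 225 225 227 226 228 227 226 227 228 227
222 222 223 224 224 222 224 221 223 222 222 224 222 223 221 224 223 221 222 222 223 221 222 221 222 223 224 223 225 224 225 226 225 224 225 225 224 226 225 226 228 228 228 228 226 227 226 228 228 228 228 228 225 227 228 227
```

```bash
python3 - <<'E'
from m import *
a=cv2.imread("pics/top0.png"); b=cv2.imread("pics/scene0.png"); h=cv2.cvtColor(a,cv2.COLOR_BGR2HSV)
import m
C={}
for k in col:
    lo,hi=col[k]; lo2=dict(red=0,yellow=18,green=45,blue=95)[k]; hi2=dict(red=10,yellow=36,green=90,blue=130)[k]
    mm,s,c=blob(a,lo2,hi2,(195,140,295,238),60,60)
    # close gap of roof edge
    q=cv2.morphologyEx(mm.astype(np.uint8),cv2.MORPH_CLOSE,np.ones((3,3))); 
    x=onplane("top",*c,63)[:2]
    for _ in range(5):
        p,ar=synth("top",*x); x=x+onplane("top",*c,63)[:2]-onplane("top",*p,63)[:2]
    C[k]=x; print(k,c.round(1),s,x.round(1),ar)
f=lambda p:np.concatenate([[p[0]+80*np.cos(p[2]+np.radians(off[k]))-C[k][0],p[1]+80*np.sin(p[2]+np.radians(off[k]))-C[k][1]] for k in col])
r=least_squares(f,[600,220,0]); print(r.x.round(3),r.fun.round(1))
ax=r.x
def ov(img,n,box,sc):
    u0,v0,u1,v1=box; I=cv2.resize(img[v0:v1,u0:u1],None,fx=sc,fy=sc,interpolation=cv2.INTER_CUBIC)
    def P(X): p=proj(n,X); return tuple(np.round((p+.5-[u0,v0])*sc-.5).astype(int).tolist())
    def poly(L,c,cl=True): cv2.polylines(I,[np.array([P(x) for x in L],np.int32)],cl,c,1)
    def circ(x,y,z,rr,c): poly([(x+rr*np.cos(t),y+rr*np.sin(t),z) for t in np.linspace(0,6.28,60)],c)
    x,y,t=ax
    circ(x,y,0,125,(0,0,255)); circ(x,y,25,115,(255,0,0)); circ(x,y,110,20,(0,255,255))
    for i in range(5):
        A=t+np.radians(72*i); cx,cy=x+80*np.cos(A),y+80*np.sin(A); circ(cx,cy,61,20,(0,0,0)); circ(cx,cy,89,8,(255,0,255))
    circ(622,-227.5,70,23,(0,0,255)); circ(621.5,-227.5,46,23,(0,255,255))
    W=[(709.5,-74.3),(727,-299.2),(527.4,-308.4),(510.1,-88.1)]; poly([(*w,70) for w in W],(0,0,255))
    circ(615.8,-157.6,75,17,(0,255,0))
    d=np.array([np.cos(.0785),np.sin(.0785)]);e=np.array([-d[1],d[0]])
    cc=np.array([615.8,-157.6]); 
    for z in(129.5,101.5): poly([(*(cc+d*i*17+e*j*5),z) for i,j in((1,1),(1,-1),(-1,-1),(-1,1))],(255,0,0))
    poly([(*(cc+d*i+e*j*6.5),93) for i,j in((0,1),(56,1),(56,-1),(0,-1))],(255,0,0))
    return I
cv2.imwrite("pics/o1.png",ov(a,"top",(190,140,300,255),5)); cv2.imwrite("pics/o2.png",ov(a,"top",(340,140,445,235),6))
cv2.imwrite("pics/o3.png",ov(b,"scene",(310,220,425,325),5.5)); cv2.imwrite("pics/o4.png",ov(b,"scene",(215,165,325,245),7))
E
```

```text
yellow [239.8 223.3] [233 216  15  15 169] [520.3 239.7] 176.0
green [269.2 208.3] [263 202  13  14 146] [561.8 156. ] 172.0625
blue [264.4 176.3] [258 170  14  14 159] [654.7 169.7] 171.8125
red [215.9 200.4] [211 195  12  12  86] [587.3 308.5] 176.5
[5.98915e+02 2.27386e+02 4.62000e-01] [-0.2  0.9  0.1  0.4  0.3  0.6 -0.1 -2. ]
```

View pics/o1.png

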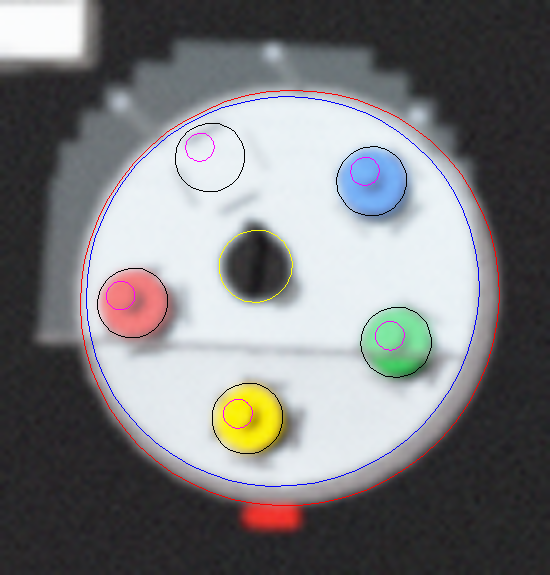

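View pics/o2.png

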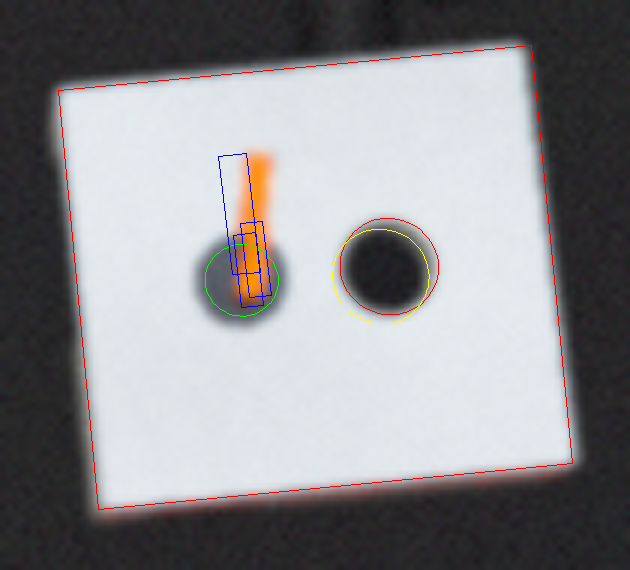

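View pics/o3.png

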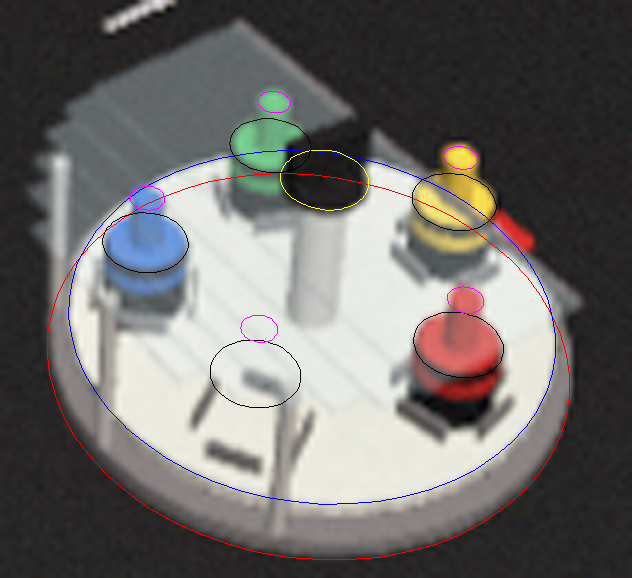

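View pics/o4.png

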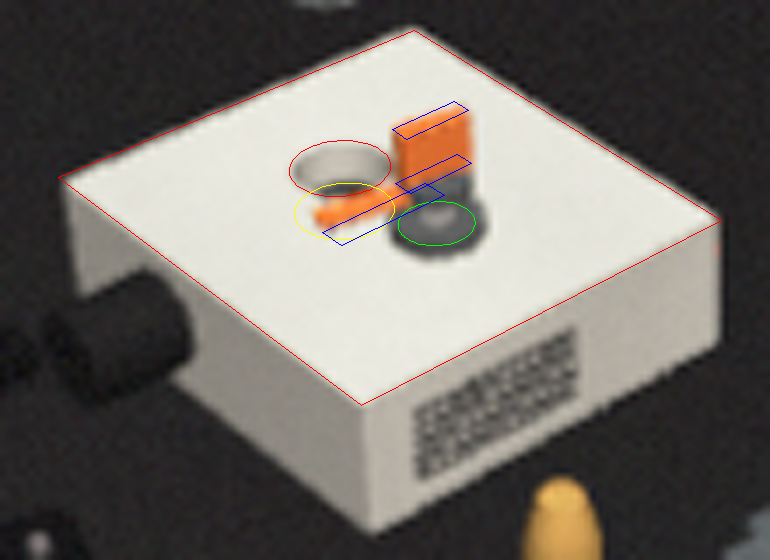

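```bash
python3 - <<'E'
from m import *
a=cv2.imread("pics/top0.png"); b=cv2.imread("pics/scene0.png")
def ov(img,n,box,sc,angs):
    u0,v0,u1,v1=box; I=cv2.resize(img[v0:v1,u0:u1],None,fx=sc,fy=sc,interpolation=cv2.INTER_CUBIC)
    I=np.clip(I.astype(float)*(3 if n=="top" else 4),0,255).astype(np.uint8); J=I.copy()
    def P(X): p=proj(n,X); return tuple(np.round((p+.5-[u0,v0])*sc-.5).astype(int).tolist())
    for A,c in angs:
        d=np.array([np.cos(A),np.sin(A)]);e=np.array([-d[1],d[0]]);cc=np.array([598.9,227.4])
        for z in(138,110): cv2.polylines(J,[np.array([P((*(cc+d*i*21+e*j*5),z)) for i,j in((1,1),(1,-1),(-1,-1),(-1,1))],np.int32)],True,c,1)
    return np.hstack([I,J])
g=[(np.radians(-9.5),(0,0,255)),(np.radians(8),(0,255,0))]
x=ov(a,"top",(228,175,258,210),13,g); y=ov(b,"scene",(350,235,385,265),11,g)
cv2.imwrite("pics/k1.png",x); cv2.imwrite("pics/k2.png",y)
E
```

```text
(no output)
```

View pics/k1.png

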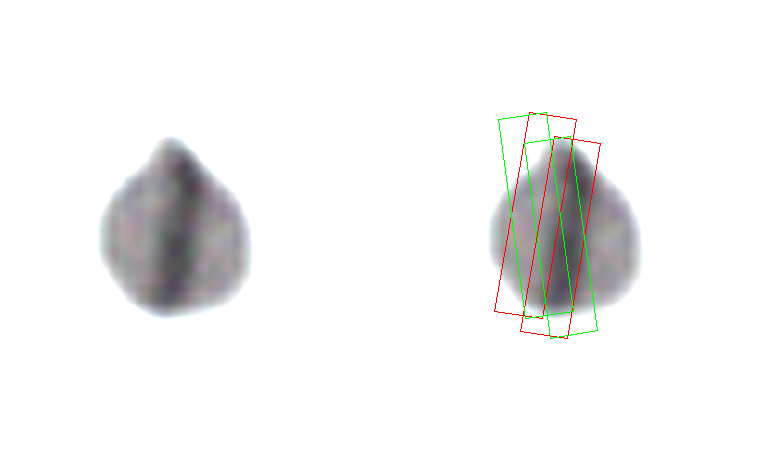

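View pics/k2.png

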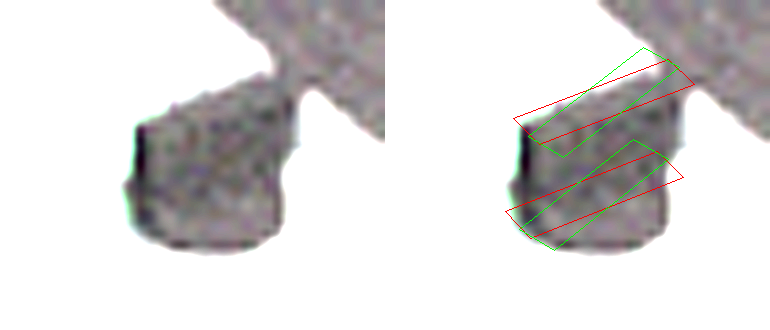

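```bash
cat > plan.py <<'E'
from h import *
import sys
def plan(tgt,yaw,n,op,pose=None):
    s=manip.read_state(); p=np.array(s["eef_pos"]) if pose is None else np.array(pose[:3]); y=s["eef_rot"][2] if pose is None else pose[3]
    dy=yaw-y; d=(np.array(tgt)-p)/n
    print("from",p.round(1),round(y,3),"dist/row",np.linalg.norm(d).round(1),"turn/row",round(-dy/n,4))
    rows=[]
    for i in range(n):
        c,q=np.cos(y),np.sin(y)
        v=np.array([c*d[0]+q*d[1], q*d[0]-c*d[1], -d[2]])/10
        rows.append([op,v.round(2).tolist(),round(-dy/n,3)]); y+=dy/n
    for i in range(0,n,5): print(rows[i:i+5])
if __name__=="__main__":
    a=[float(x) for x in sys.argv[1:]]; plan(a[:3],a[3],int(a[4]),a[5])
E
python3 plan.py 599 227.4 190 1.405 30 0.5
```

```text
from [ 159.2 -526.2  204.9] -1.277 dist/row 29.1 turn/row -0.0894
[[0.5, [-1.98, -2.13, 0.05], np.float64(-0.089)], [0.5, [-1.78, -2.3, 0.05], np.float64(-0.089)], [0.5, [-1.57, -2.45, 0.05], np.float64(-0.089)], [0.5, [-1.34, -2.58, 0.05], np.float64(-0.089)], [0.5, [-1.11, -2.69, 0.05], np.float64(-0.089)]]
[[0.5, [-0.86, -2.78, 0.05], np.float64(-0.089)], [0.5, [-0.61, -2.84, 0.05], np.float64(-0.089)], [0.5, [-0.36, -2.89, 0.05], np.float64(-0.089)], [0.5, [-0.1, -2.91, 0.05], np.float64(-0.089)], [0.5, [0.16, -2.9, 0.05], np.float64(-0.089)]]
[[0.5, [0.42, -2.88, 0.05], np.float64(-0.089)], [0.5, [0.68, -2.83, 0.05], np.float64(-0.089)], [0.5, [0.93, -2.76, 0.05], np.float64(-0.089)], [0.5, [1.17, -2.66, 0.05], np.float64(-0.089)], [0.5, [1.4, -2.55, 0.05], np.float64(-0.089)]]
[[0.5, [1.62, -2.41, 0.05], np.float64(-0.089)], [0.5, [1.83, -2.26, 0.05], np.float64(-0.089)], [0.5, [2.03, -2.09, 0.05], np.float64(-0.089)], [0.5, [2.2, -1.9, 0.05], np.float64(-0.089)], [0.5, [2.37, -1.69, 0.05], np.float64(-0.089)]]
[[0.5, [2.51, -1.47, 0.05], np.float64(-0.089)], [0.5, [2.63, -1.24, 0.05], np.float64(-0.089)], [0.5, [2.73, -1.0, 0.05], np.float64(-0.089)], [0.5, [2.81, -0.76, 0.05], np.float64(-0.089)], [0.5, [2.86, -0.5, 0.05], np.float64(-0.089)]]
[[0.5, [2.9, -0.25, 0.05], np.float64(-0.089)], [0.5, [2.91, 0.01, 0.05], np.float64(-0.089)], [0.5, [2.9, 0.27, 0.05], np.float64(-0.089)], [0.5, [2.86, 0.53, 0.05], np.float64(-0.089)], [0.5, [2.8, 0.78, 0.05], np.float64(-0.089)]]
```

arm_command --steps '[[0.5,[-2.0,-2.1,0],-0.09],[0.5,[-1.8,-2.3,0],-0.09],[0.5,[-1.6,-2.4,0],-0.09],[0.5,[-1.3,-2.6,0],-0.09],[0.5,[-1.1,-2.7,0],-0.09]]' --force 30

```text
clock: 0.52
eef_pos: [232.4, -399.3, 205.2]
eef_rot: [-3.141, 0.0, -0.823]
wrist_force: [0.7, -0.9, -0.1]
finger_gap: 64.2
```

arm_command --steps '[[0.5,[-0.9,-2.8,0],-0.09],[0.5,[-0.6,-2.8,0],-0.09],[0.5,[-0.4,-2.9,0],-0.09],[0.5,[-0.1,-2.9,0],-0.09],[0.5,[0.2,-2.9,0],-0.09]]'

```text
clock: 0.93
eef_pos: [304.8, -273.3, 205.3]
eef_rot: [-3.142, 0.0, -0.373]
wrist_force: [-0.3, 0.0, 0.8]
finger_gap: 47.2
```

arm_command --steps '[[0.5,[0.4,-2.9,0],-0.09],[0.5,[0.7,-2.8,0],-0.09],[0.5,[0.9,-2.8,0],-0.09],[0.5,[1.2,-2.7,0],-0.09],[0.5,[1.4,-2.5,0],-0.09]]'

```text
clock: 1.35
eef_pos: [377.4, -146.8, 205.4]
eef_rot: [-3.142, 0.0, 0.077]
wrist_force: [0.5, -0.1, 0.5]
finger_gap: 47.0
```

arm_command --steps '[[0.5,[1.6,-2.4,0],-0.09],[0.5,[1.8,-2.3,0],-0.09],[0.5,[2.0,-2.1,0],-0.09],[0.5,[2.2,-1.9,0],-0.09],[0.5,[2.4,-1.7,0],-0.09]]'

```text
clock: 1.77
eef_pos: [448.7, -19.9, 205.3]
eef_rot: [-3.141, 0.0, 0.528]
wrist_force: [0.5, -0.3, -0.6]
finger_gap: 46.6
```

arm_command --steps '[[0.5,[2.5,-1.5,0],-0.09],[0.5,[2.6,-1.2,0],-0.09],[0.5,[2.7,-1.0,0],-0.09],[0.5,[2.8,-0.8,0],-0.09],[0.5,[2.9,-0.5,0],-0.09]]'

```text
clock: 2.18
eef_pos: [519.9, 106.5, 205.2]
eef_rot: [-3.141, 0.0, 0.977]
wrist_force: [0.6, 0.3, 0.3]
finger_gap: 46.8
```

```bash
python3 plan.py 599 227.4 190 1.405 6 0.5
```

```text
from [519.9 106.5 205.2] 0.977 dist/row 24.2 turn/row -0.0713
[[0.5, [2.41, -0.03, 0.25], np.float64(-0.071)], [0.5, [2.4, 0.14, 0.25], np.float64(-0.071)], [0.5, [2.39, 0.31, 0.25], np.float64(-0.071)], [0.5, [2.36, 0.48, 0.25], np.float64(-0.071)], [0.5, [2.32, 0.64, 0.25], np.float64(-0.071)]]
[[0.5, [2.27, 0.81, 0.25], np.float64(-0.071)]]
```

arm_command --steps '[[0.5,[2.89,0.0,0.3],-0.085],[0.5,[2.88,0.24,0.3],-0.085],[0.5,[2.86,0.45,0.3],-0.085],[0.5,[2.8,0.7,0.3],-0.085],[0.5,[2.75,0.9,0.3],-0.085]]'

```text
clock: 2.6
eef_pos: [600.2, 226.6, 189.8]
eef_rot: [-3.141, 0.0, 1.402]
wrist_force: [-0.2, -0.4, -0.2]
finger_gap: 47.2
```

```bash
python3 plan.py 599 227.4 150 1.405 3 0.5; python3 - <<'E'
from h import *
for n,b in(("top",(190,130,310,250)),("scene",(310,190,425,325))):
    p,d=manip.camera(n); cv2.imwrite(f"pics/{n}1.png",cv2.resize(p[b[1]:b[3],b[0]:b[2],::-1],None,fx=4,fy=4,interpolation=cv2.INTER_CUBIC))
E
```

```text
from [600.2 226.6 189.8] 1.402 dist/row 13.3 turn/row -0.0009
[[0.5, [0.02, -0.04, 1.33], np.float64(-0.001)], [0.5, [0.02, -0.04, 1.33], np.float64(-0.001)], [0.5, [0.02, -0.04, 1.33], np.float64(-0.001)]]
```

View pics/scene1.png

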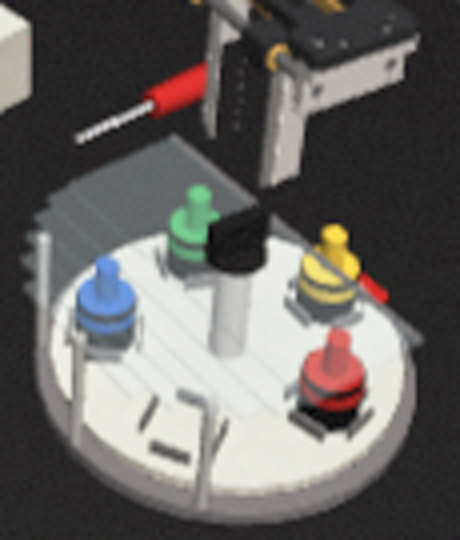

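The fingers (crop 212,135 and 275,185) straddle the knob at (238,235). I'll descend and grip.

arm_command --steps '[[0.5,[0,0,2.0],0],[0.5,[0,0,2.0],0],[0.5,[0,0,1.6],0],[0.5,[0,0,1.2],0],[0.5,[0,0,0.7],0]]'

```text
clock: 3.12
eef_pos: [599.1, 224.7, 113.9]
eef_rot: [-3.14, 0.001, 1.397]
wrist_force: [0.1, 1.2, -0.4]
finger_gap: 46.9
```

arm_command --steps '[[0.0,[0,0,0],0],[0.0,[0,0,0],0],[0.0,[0,0,0],0],[0.0,[0,0,0],0],[0.0,[0,0,0],0]]' --force 20

```text
clock: 3.53
eef_pos: [600.0, 225.4, 116.3]
eef_rot: [3.141, -0.001, 1.398]
wrist_force: [-0.2, 0.0, -0.0]
finger_gap: 17.2
```

arm_command --steps '[[0.0,[0,0,0],0],[0.0,[0,0,0],0],[0.0,[0,0,0],0]]'

```text
clock: 3.78
eef_pos: [600.0, 226.1, 116.0]
eef_rot: [3.14, -0.002, 1.398]
wrist_force: [2.4, 4.7, 0.9]
finger_gap: 9.8
```

arm_command --steps '[[0.0,[0,0,0],0.06],[0.0,[0,0,0],0.08],[0.0,[0,0,0],0.1],[0.0,[0,0,0],0.1],[0.0,[0,0,0],0.1]]'

```text
clock: 4.2
eef_pos: [599.8, 225.6, 116.0]
eef_rot: [3.141, -0.001, 0.953]
wrist_force: [-1.4, -0.1, 4.3]
finger_gap: 10.1
```

arm_command --steps '[[0.0,[0,0,0],0.1],[0.0,[0,0,0],0.1],[0.0,[0,0,0],0.1],[0.0,[0,0,0],0.1],[0.0,[0,0,0],0.1]]'

```text
clock: 4.62
eef_pos: [599.2, 225.1, 116.0]
eef_rot: [3.141, 0.001, 0.453]
wrist_force: [-7.6, -2.5, 5.9]
finger_gap: 9.7
```

arm_command --steps '[[0.0,[0,0,0],0.1],[0.0,[0,0,0],0.06],[0.0,[0,0,0],0.04],[0.0,[0,0,0],0],[0.0,[0,0,0],0]]'

```text
clock: 5.03
eef_pos: [599.0, 225.0, 116.0]
eef_rot: [3.141, 0.002, 0.258]
wrist_force: [-9.3, -3.0, 6.8]
finger_gap: 9.8
```

```bash
python3 - <<'E'
from h import *
for n,b in(("top",(190,130,310,250)),("scene",(310,190,425,325))):
    p,d=manip.camera(n); cv2.imwrite(f"pics/{n}2raw.png",p[:,:,::-1]); cv2.imwrite(f"pics/{n}2.png",cv2.resize(p[b[1]:b[3],b[0]:b[2],::-1],None,fx=4,fy=4,interpolation=cv2.INTER_CUBIC))
E
```

```text
(no output)
```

View pics/scene2.png

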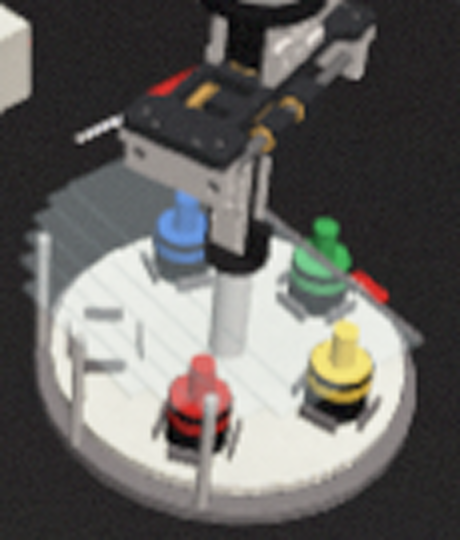

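View pics/top2.png

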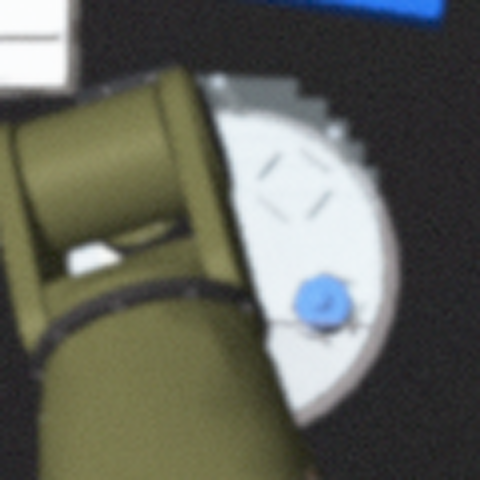

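Green now stands near the red tab. I'll use blue's visible position in the top view (crop 323,300) to work out the angle.

```bash
python3 - <<'E'
from m import *
a=cv2.imread("pics/top2raw.png")
x,c,s,ar=cart(a,"blue"); print(x,c,s,ar, np.degrees(np.arctan2(x[1]-227.4,x[0]-598.9)), np.hypot(x[1]-227.4,x[0]-598.9))
E
```

```text
[571.19901674 152.68644264] [270.359375 204.9375  ] [264 199  14  12 128] 171.9375 -110.34289011623268 79.68349971585367
```

arm_command --steps '[[0.4,[0,0,0],0],[0.4,[0,0,0],0],[0.4,[0,0,0],0],[0.4,[0,0,0],0],[0.4,[0,0,0],0]]'

```text
clock: 5.55
eef_pos: [599.8, 225.4, 115.4]
eef_rot: [-3.142, -0.0, 0.258]
wrist_force: [0.1, 0.1, 0.1]
finger_gap: 36.7
```

arm_command --steps '[[0.4,[0,0,-1],0],[0.4,[0,0,-2.0],0],[0.4,[0,0,-2.0],0],[0.4,[0,0,-0.5],0],[0.4,[0,0,0],0]]'

```text
clock: 5.97
eef_pos: [600.4, 225.6, 172.4]
eef_rot: [-3.141, -0.003, 0.258]
wrist_force: [-0.1, 0.5, -0.8]
finger_gap: 37.0
```

```bash
python3 plan.py 450 231 170 1.52 14 0.4
```

```text
from [600.4 225.6 172.4] 0.258 dist/row 10.7 turn/row -0.0901
[[0.4, [-1.03, -0.31, 0.02], np.float64(-0.09)], [0.4, [-1.0, -0.4, 0.02], np.float64(-0.09)], [0.4, [-0.96, -0.49, 0.02], np.float64(-0.09)], [0.4, [-0.91, -0.58, 0.02], np.float64(-0.09)], [0.4, [-0.85, -0.65, 0.02], np.float64(-0.09)]]
[[0.4, [-0.79, -0.73, 0.02], np.float64(-0.09)], [0.4, [-0.72, -0.8, 0.02], np.float64(-0.09)], [0.4, [-0.65, -0.86, 0.02], np.float64(-0.09)], [0.4, [-0.57, -0.91, 0.02], np.float64(-0.09)], [0.4, [-0.48, -0.96, 0.02], np.float64(-0.09)]]
[[0.4, [-0.39, -1.0, 0.02], np.float64(-0.09)], [0.4, [-0.3, -1.03, 0.02], np.float64(-0.09)], [0.4, [-0.21, -1.05, 0.02], np.float64(-0.09)], [0.4, [-0.11, -1.07, 0.02], np.float64(-0.09)]]
```

```bash
python3 plan.py 519 231 150 1.52 14 0.4
```

```text
from [600.4 225.6 172.4] 0.258 dist/row 6.0 turn/row -0.0901
[[0.4, [-0.55, -0.19, 0.16], np.float64(-0.09)], [0.4, [-0.53, -0.23, 0.16], np.float64(-0.09)], [0.4, [-0.51, -0.28, 0.16], np.float64(-0.09)], [0.4, [-0.48, -0.33, 0.16], np.float64(-0.09)], [0.4, [-0.45, -0.37, 0.16], np.float64(-0.09)]]
[[0.4, [-0.42, -0.41, 0.16], np.float64(-0.09)], [0.4, [-0.38, -0.44, 0.16], np.float64(-0.09)], [0.4, [-0.34, -0.48, 0.16], np.float64(-0.09)], [0.4, [-0.29, -0.5, 0.16], np.float64(-0.09)], [0.4, [-0.25, -0.53, 0.16], np.float64(-0.09)]]
[[0.4, [-0.2, -0.55, 0.16], np.float64(-0.09)], [0.4, [-0.15, -0.56, 0.16], np.float64(-0.09)], [0.4, [-0.1, -0.57, 0.16], np.float64(-0.09)], [0.4, [-0.04, -0.58, 0.16], np.float64(-0.09)]]
```

arm_command --steps '[[0.4,[-0.55,-0.2,0],-0.09],[0.4,[-0.53,-0.23,0],-0.09],[0.4,[-0.5,-0.28,0],-0.09],[0.4,[-0.5,-0.33,0],-0.09],[0.4,[-0.45,-0.37,0],-0.09]]'

```text
clock: 6.38
eef_pos: [569.9, 227.2, 169.1]
eef_rot: [-3.141, 0.002, 0.712]
wrist_force: [-0.3, -0.6, -0.2]
finger_gap: 37.6
```

arm_command --steps '[[0.4,[-0.4,-0.4,0],-0.09],[0.4,[-0.4,-0.45,0],-0.09],[0.4,[-0.35,-0.5,0],-0.09],[0.4,[-0.3,-0.5,0],-0.09],[0.4,[-0.25,-0.55,0],-0.09]]'

```text
clock: 6.8
eef_pos: [540.3, 229.1, 169.1]
eef_rot: [-3.14, 0.001, 1.162]
wrist_force: [0.1, 0.8, -0.7]
finger_gap: 37.7
```

arm_command --steps '[[0.4,[-0.2,-0.55,0.4],-0.09],[0.4,[-0.15,-0.55,0.6],-0.09],[0.4,[-0.1,-0.6,0.8],-0.09],[0.4,[0,-0.6,0.6],-0.09],[0.4,[0,0,0],0]]'

```text
clock: 7.22
eef_pos: [515.9, 231.1, 144.2]
eef_rot: [-3.138, 0.001, 1.523]
wrist_force: [-0.1, -0.3, -0.2]
finger_gap: 37.7
```

```bash
python3 plan.py 519 231 150 1.52 1 0.4; python3 - <<'E'
from h import *
for n,b in(("top",(190,130,310,250)),("scene",(330,190,445,325))):
    p,d=manip.camera(n); cv2.imwrite(f"pics/{n}3raw.png",p[:,:,::-1]); I=p[:,:,::-1].copy(); 
    cv2.imwrite(f"pics/{n}3.png",cv2.resize(I[b[1]:b[3],b[0]:b[2]],None,fx=4.4,fy=4.4,interpolation=cv2.INTER_CUBIC))
E
```

```text
from [515.9 231.1 144.2] 1.523 dist/row 6.6 turn/row 0.0026
[[0.4, [0.01, 0.31, -0.58], np.float64(0.003)]]
```

View pics/scene3.png

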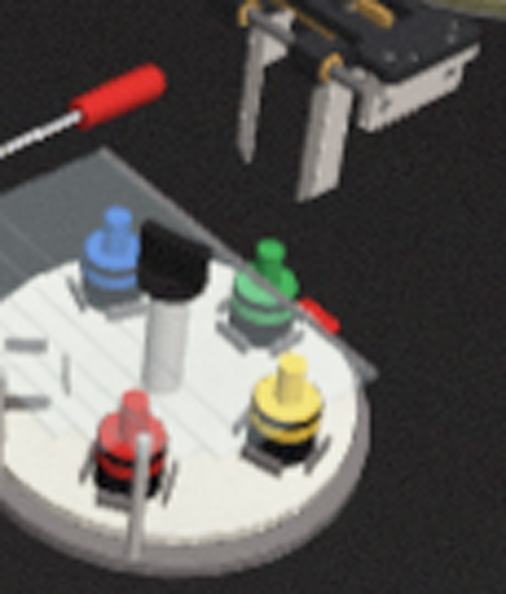

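View pics/top3.png

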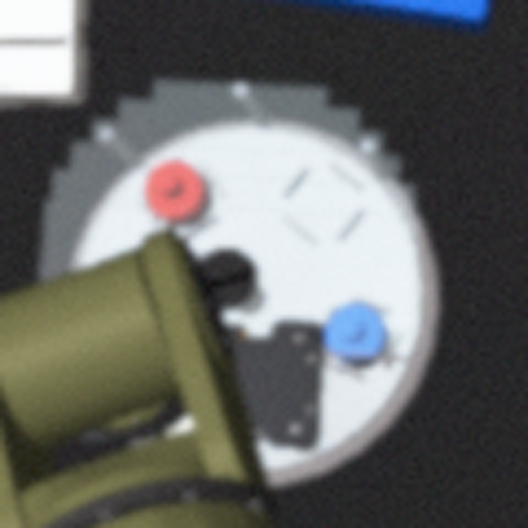

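Green's post is at crop (270,250) in the scene view, with the fingers above it. I'll compare its pixels with the prediction.

```bash
python3 - <<'E'
from m import *
a=cv2.imread("pics/scene3raw.png")
pr=lambda u:((u-[330,190])*4.4).round(0)
for X in [(519,231,89),(519,231,61),(519,231,75)]: print("pred",X,pr(proj("scene",X)))
print("TCP",pr(proj("scene",(515.9,231.1,144.2))), "tips", [pr(proj("scene",(515.9+s*25*np.cos(1.523),231.1+s*25*np.sin(1.523),144.2))) for s in(1,-1)])
m,s,c=blob(a,45,90,(370,235,405,275),60,40); print(s,c,pr(c))
u0,v0=s[0],s[1]
for v in range(s[1],s[1]+s[3]): 
    us=np.nonzero(m[v])[0]; print(v,us.min(),us.max())
t=np.load("pics/top0.npy")
b=cv2.imread("pics/top3raw.png")
from m import *
C={}
for k in("red","blue"):
    x,c,s,ar=cart(b,k,box=(195,140,295,238)); print(k,x,s,ar,np.degrees(np.arctan2(x[1]-227.4,x[0]-598.9)))
E
```

```text
pred (519, 231, 89) [268. 247.]
pred (519, 231, 61) [263. 282.]
pred (519, 231, 75) [265. 264.]
TCP [282. 173.] tips [array([313., 196.]), array([252., 151.])]
[387 244  11  14  93] [392.12903226 250.17204301] [273. 265.]
244 389 392
245 388 394
246 388 394
247 388 394
248 388 394
249 387 394
250 387 395
251 388 396
252 389 396
253 390 397
254 391 397
255 393 397
256 393 397
257 395 396
red [666.15391768 272.12012728] [224 167  12  13  91] 174.375 33.621703946282196
blue [571.06967789 153.3835824 ] [263 199  15  12 133] 171.5625 -110.6063617280399
```

arm_command --steps '[[0.4,[0.05,0.2,1.5],0],[0.4,[0,0,2.0],0],[0.4,[0,0,2.0],0],[0.4,[0,0,1.5],0],[0.4,[0,0,0.8],0]]'

```text
clock: 7.73
eef_pos: [519.2, 231.3, 66.6]
eef_rot: [-3.14, 0.001, 1.515]
wrist_force: [-0.2, -0.4, -0.3]
finger_gap: 37.4
```

arm_command --steps '[[0.4,[0,0,0],0],[0.25,[0,0,0],0],[0.2,[0,0,0],0]]'

```text
clock: 7.98
eef_pos: [520.2, 231.8, 69.6]
eef_rot: [3.14, -0.001, 1.517]
wrist_force: [-0.6, -0.4, 1.2]
finger_gap: 27.5
```

```bash
python3 - <<'E'
from h import *
s=manip.read_state(); print(s["eef_pos"],s["finger_gap"],s["wrist_force"])
n,b="scene",(350,190,440,290)
p,d=manip.camera(n); cv2.imwrite(f"pics/{n}4.png",cv2.resize(p[b[1]:b[3],b[0]:b[2],::-1],None,fx=6,fy=6,interpolation=cv2.INTER_CUBIC))
E
```

```text
[520.16742515 231.84650014  69.59463743] 27.461746257936433 [-0.58685864 -0.3741297   1.22185056]
```

View pics/scene4.png

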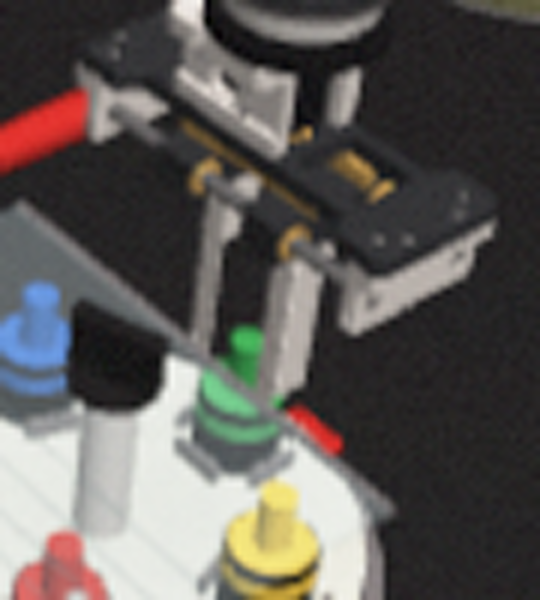

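The post (248,345) sits between the fingers at 205 and 285. I'll trim the position and grip.

arm_command --steps '[[0.2,[0,-0.15,0.3],0],[0.1,[0,0,0],0],[0.0,[0,0,0],0],[0.0,[0,0,0],0],[0.0,[0,0,0],0]]' --force 20

```text
clock: 8.45
eef_pos: [518.0, 231.8, 65.5]
eef_rot: [3.142, -0.0, 1.518]
wrist_force: [-0.6, 0.3, -1.0]
finger_gap: 15.6
```

arm_command --steps '[[0.0,[0,0,0],0],[0.0,[0,0,0],0],[0.0,[0,0,0],0]]'

```text
clock: 8.7
eef_pos: [518.0, 231.7, 65.5]
eef_rot: [-3.142, -0.0, 1.518]
wrist_force: [0.3, -0.2, -0.5]
finger_gap: 15.3
```

arm_command --steps '[[0.0,[0,0,-0.8],0],[0.0,[0,0,-1.5],0],[0.0,[0,0,-2.0],0],[0.0,[0,0,-2.5],0],[0.0,[0,0,-2.5],0]]'

```text
clock: 9.12
eef_pos: [517.8, 231.7, 159.9]
eef_rot: [-3.141, 0.0, 1.518]
wrist_force: [-0.8, 0.5, -1.7]
finger_gap: 15.3
```

arm_command --steps '[[0.0,[0,0,-1.5],0],[0.0,[0,0,-0.8],0],[0.0,[0,0,0],0]]'

```text
clock: 9.37
eef_pos: [518.5, 231.9, 183.4]
eef_rot: [3.139, -0.001, 1.518]
wrist_force: [-0.2, 0.2, -1.3]
finger_gap: 15.4
```

```bash
python3 plan.py 560 -60 182 1.518 12 0.0;  python3 - <<'E'
from h import *
n,b="scene",(330,130,440,290)
p,d=manip.camera(n); cv2.imwrite(f"pics/{n}5.png",cv2.resize(p[b[1]:b[3],b[0]:b[2],::-1],None,fx=3.7,fy=3.7,interpolation=cv2.INTER_CUBIC))
E
```

```text
from [518.5 231.9 183.4] 1.518 dist/row 24.6 turn/row 0.0
[[0.0, [-2.41, 0.47, 0.01], np.float64(0.0)], [0.0, [-2.41, 0.47, 0.01], np.float64(0.0)], [0.0, [-2.41, 0.47, 0.01], np.float64(0.0)], [0.0, [-2.41, 0.47, 0.01], np.float64(0.0)], [0.0, [-2.41, 0.47, 0.01], np.float64(0.0)]]
[[0.0, [-2.41, 0.47, 0.01], np.float64(0.0)], [0.0, [-2.41, 0.47, 0.01], np.float64(0.0)], [0.0, [-2.41, 0.47, 0.01], np.float64(0.0)], [0.0, [-2.41, 0.47, 0.01], np.float64(0.0)], [0.0, [-2.41, 0.47, 0.01], np.float64(0.0)]]
[[0.0, [-2.41, 0.47, 0.01], np.float64(0.0)], [0.0, [-2.41, 0.47, 0.01], np.float64(0.0)]]
```

View pics/scene5.png

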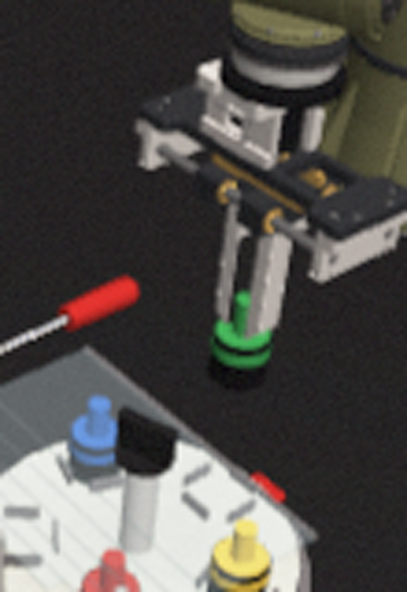

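arm_command --steps '[[0.0,[-1.5,0.3,0],0],[0.0,[-2.8,0.55,0],0],[0.0,[-3.0,0.6,0],0],[0.0,[-3.0,0.6,0],0],[0.0,[-3.0,0.6,0],0]]'

```text
clock: 9.83
eef_pos: [536.8, 96.2, 179.9]
eef_rot: [-3.139, 0.0, 1.518]
wrist_force: [0.0, -0.1, -1.0]
finger_gap: 15.2
```

arm_command --steps '[[0.0,[-3.0,0.6,0],0],[0.0,[-3.0,0.6,0],0],[0.0,[-3.0,0.6,0],0],[0.0,[-3.0,0.6,0],0],[0.0,[-2.5,0.5,0],0]]'

```text
clock: 10.25
eef_pos: [558.2, -50.7, 179.9]
eef_rot: [-3.139, -0.0, 1.517]
wrist_force: [1.0, 0.1, -0.9]
finger_gap: 15.5
```

```bash
python3 plan.py 622 -227.4 184 1.518 8 0.0
```

```text
from [558.2 -50.7 179.9] 1.517 dist/row 23.5 turn/row -0.0001
[[0.0, [-2.16, 0.91, -0.05], np.float64(-0.0)], [0.0, [-2.16, 0.91, -0.05], np.float64(-0.0)], [0.0, [-2.16, 0.91, -0.05], np.float64(-0.0)], [0.0, [-2.16, 0.91, -0.05], np.float64(-0.0)], [0.0, [-2.16, 0.91, -0.05], np.float64(-0.0)]]
[[0.0, [-2.16, 0.91, -0.05], np.float64(-0.0)], [0.0, [-2.16, 0.91, -0.05], np.float64(-0.0)], [0.0, [-2.16, 0.91, -0.05], np.float64(-0.0)]]
```

arm_command --steps '[[0.0,[-2.6,1.0,-0.1],0],[0.0,[-2.6,1.1,-0.1],0],[0.0,[-2.6,1.1,-0.1],0],[0.0,[-2.6,1.1,0],0],[0.0,[-2.6,1.1,0],0]]'

```text
clock: 10.67
eef_pos: [605.6, -182.7, 182.7]
eef_rot: [-3.139, -0.001, 1.518]
wrist_force: [-0.7, 0.5, -0.7]
finger_gap: 15.5
```

arm_command --steps '[[0.0,[-2.2,0.9,0],0],[0.0,[-1.3,0.6,0],0],[0.0,[-0.5,0.3,0],0],[0.0,[0,0,0],0],[0.0,[0,0,0],0]]'

```text
clock: 11.08
eef_pos: [621.4, -221.6, 183.4]
eef_rot: [-3.14, -0.001, 1.518]
wrist_force: [-0.4, 1.6, -0.9]
finger_gap: 15.5
```

```bash
python3 plan.py 622 -227.4 140 1.518 1 0.0;  python3 - <<'E'
from h import *
for n,b in(("scene",(215,120,325,245)),("top",(340,140,445,235))):
    p,d=manip.camera(n); cv2.imwrite(f"pics/{n}6raw.png",p[:,:,::-1]); cv2.imwrite(f"pics/{n}6.png",cv2.resize(p[b[1]:b[3],b[0]:b[2],::-1],None,fx=4.5,fy=4.5,interpolation=cv2.INTER_CUBIC))
E
```

```text
from [ 621.4 -221.6  183.4] 1.518 dist/row 43.8 turn/row 0.0002
[[0.0, [-0.57, 0.09, 4.34], np.float64(0.0)]]
```

View pics/scene6.png

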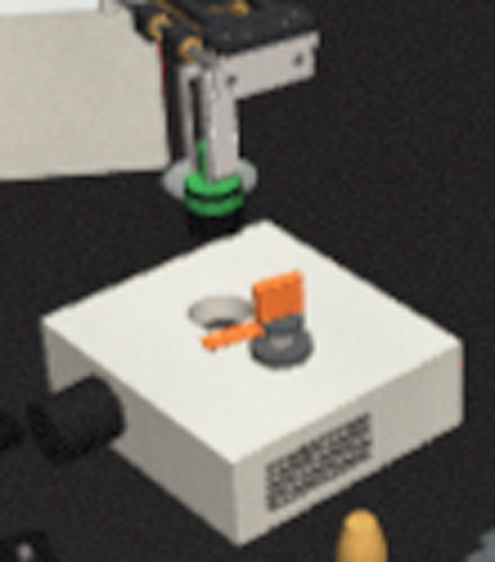

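View pics/top6.png

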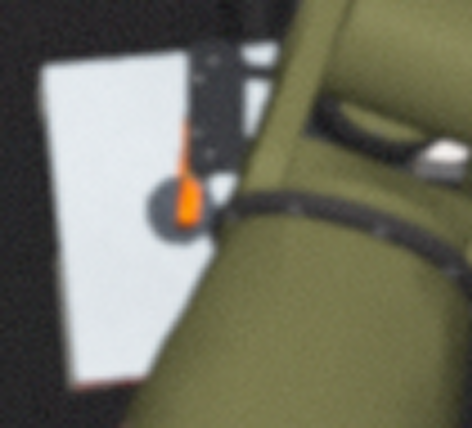

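Aligning over the bay (needs about -6 mm in y), then overlaying the cartridge model.

arm_command --steps '[[0.0,[-0.3,0.05,1.0],0],[0.0,[-0.27,0.04,1.0],0],[0.0,[0,0,0.8],0],[0.0,[0,0,0],0],[0.0,[0,0,0],0]]'

```text
clock: 11.6
eef_pos: [622.0, -227.9, 155.6]
eef_rot: [-3.14, -0.001, 1.518]
wrist_force: [-0.2, 0.1, -0.3]
finger_gap: 15.6
```

```bash
cat > ovl.py <<'E'
from m import *
def go(tag):
    s=manip.read_state(); e=s["eef_pos"]; print(e.round(1),s["wrist_force"].round(1))
    n="scene"; p,d=manip.camera(n); a=p[:,:,::-1].copy(); cv2.imwrite(f"pics/{n}{tag}raw.png",a)
    b=(235,140,305,235); sc=6
    I=cv2.resize(a[b[1]:b[3],b[0]:b[2]],None,fx=sc,fy=sc,interpolation=cv2.INTER_CUBIC); J=I.copy()
    def circ(x,y,z,r,c):
        L=[(proj(n,(x+r*np.cos(t),y+r*np.sin(t),z))+.5-b[:2])*sc-.5 for t in np.linspace(0,6.28,60)]; cv2.polylines(J,[np.array(L).round().astype(np.int32)],True,c,1)
    z0=e[2]-40.5
    for z in(0,36): circ(e[0],e[1],z0+z,20,(0,0,255))
    circ(e[0],e[1],z0+64,8,(255,0,255)); circ(622,-227.4,70,23,(255,0,0))
    cv2.imwrite(f"pics/ov{tag}.png",np.hstack([I,J])[:600])
E
python3 -c "
from ovl import *; go('7')"
```

```text
[ 622.  -227.9  155.6] [-0.2  0.1 -0.3]
```

View pics/ov7.png

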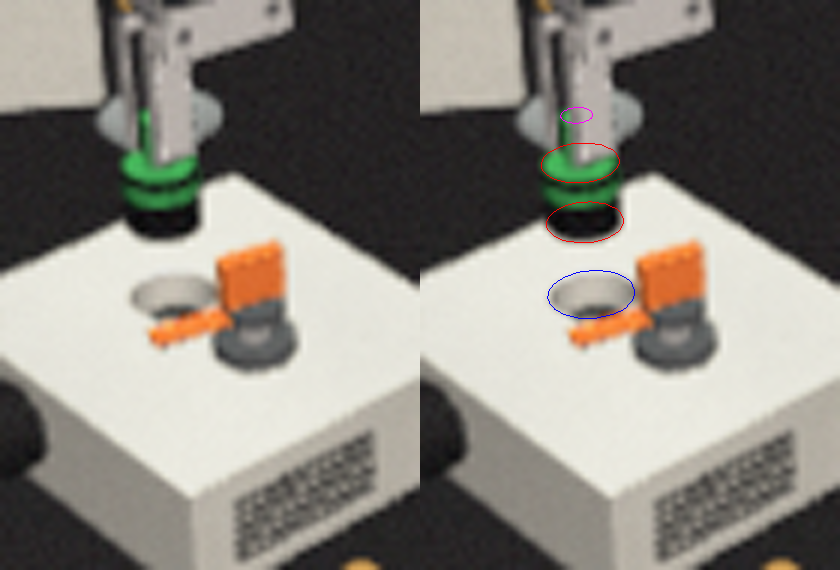

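arm_command --steps '[[0.0,[0,0,1.0],0],[0.0,[0,0,1.2],0],[0.0,[0,0,1.0],0],[0.0,[0,0,0.8],0],[0.0,[0,0,0],0]]'

```text
clock: 12.07
eef_pos: [621.4, -227.7, 113.7]
eef_rot: [-3.138, -0.001, 1.518]
wrist_force: [-0.9, 0.2, -1.4]
finger_gap: 15.3
```

arm_command --steps '[[0.0,[0,0,0],0],[0.0,[0,0,0],0]]'

```text
clock: 12.23
eef_pos: [622.5, -228.2, 116.8]
eef_rot: [3.141, 0.0, 1.518]
wrist_force: [0.4, 0.2, -1.3]
finger_gap: 15.3
```

```bash
python3 -c "
from ovl import *; go('8')"
```

```text
[ 622.5 -228.2  116.8] [ 0.4  0.2 -1.3]
```

View pics/ov8.png

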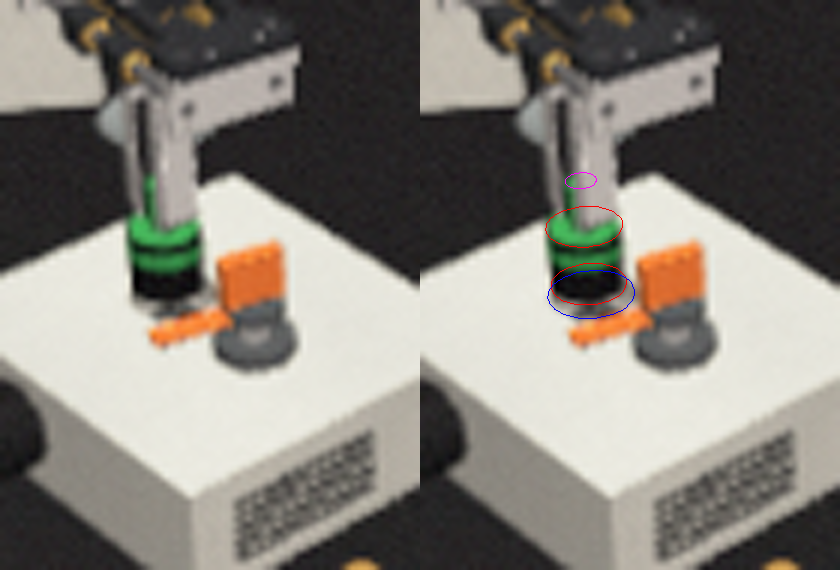

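```bash
python3 - <<'E'
from h import *
a=cv2.imread("pics/scene8raw.png"); z=cv2.imread("pics/scene0.png")
for v in range(176,195): print(v,' '.join(f"{int(x):3d}" for x in a[v,252:275].max(1)),' | ',' '.join(f"{int(x):3d}" for x in z[v,252:275].max(1)))
print("cols",list(range(252,275)))
X=np.array([622.5,-228.2,76.3]); print([proj("scene",X+[ -20*s*.778,20*s*.628,0]) for s in(-1,1)])
H=np.array([622,-227.4,70]); print([proj("scene",H+[-23*s*.778,23*s*.628,0]) for s in(-1,1)])
E
```

```text
176  31  36  61  91 104 153 169 128 112 124 145 178 167 164 149 168 222 235 233 233 233 233 233  |   34  34  63  98 121 175 207 234 235 233 234 233 234 233 233 233 233 234 234 233 233 232 232
177  62 122 176 176 138 180 181 168 118 122 118 144 138 151 152 171 197 233 234 233 234 234 233  |   61 120 174 193 207 234 235 235 234 233 232 234 234 234 234 233 232 234 233 234 233 233 233
178 174 206 233 219 126 180 184 174 148 141 122 128 161 181 176 146 151 233 233 235 234 234 233  |  175 205 234 234 234 234 234 235 235 234 233 233 234 234 233 234 231 233 234 235 233 232 233
179 233 234 234 216 111 151 170 181 180 173 163 168 182 171 142  86 124 225 235 234 233 234 233  |  233 233 233 234 235 235 236 237 235 234 234 235 234 234 234 233 233 233 235 234 234 233 233
180 233 234 235 219 109  71 119 143 148 150 152 151 141 122  73  34 118 209 233 234 233 234 234  |  234 233 234 234 234 235 234 236 236 235 234 234 234 233 234 236 235 234 234 234 235 235 234
181 234 234 235 223 131  48  32  40  52  72  75  64  42  45  62  87 134 212 234 234 235 239 239  |  234 236 234 234 233 235 235 236 234 235 
[... 2118 characters left out ...]
2  94 115 157 200 230 247 249 246 208 119  90
193 233 233 232 233 234 232 233 231 201 170 204 212 216 224 240 249 249 250 250 247 232 168  74  |  233 233 233 234 233 234 233 229 203 170 204 213 214 225 239 250 249 250 250 247 231 166  70
194 232 233 232 234 232 233 232 231 240 234 247 249 249 250 250 248 244 241 243 216 171 149  77  |  231 233 233 233 233 233 231 232 241 233 247 249 250 250 250 249 244 240 242 216 171 150  79
cols [252, 253, 254, 255, 256, 257, 258, 259, 260, 261, 262, 263, 264, 265, 266, 267, 268, 269, 270, 271, 272, 273, 274]
[array([256.41153742, 186.76528711]), array([268.95435832, 186.90883115])]
[array([255.88933005, 188.45350113]), array([270.2767167 , 188.61766958])]
```

The cartridge edges match the model (256.4 and 268.9 px) and the hole edge agrees within 0.3 px. I'll insert it now.

arm_command --steps '[[0.0,[0.05,-0.03,0.5],0],[0.0,[0,0,0.5],0],[0.0,[0,0,0.5],0],[0.0,[0,0,0.3],0],[0.0,[0,0,0],0]]'

```text
clock: 12.7
eef_pos: [621.6, -227.4, 97.3]
eef_rot: [-3.14, -0.001, 1.518]
wrist_force: [-1.2, 0.2, -2.3]
finger_gap: 15.7
```

arm_command --steps '[[0.0,[0,0,0.3],0],[0.0,[0,0,0.3],0],[0.0,[0,0,0.2],0],[0.0,[0,0,0.1],0],[0.0,[0,0,0],0]]'

```text
clock: 13.12
eef_pos: [621.9, -227.6, 89.1]
eef_rot: [-3.141, -0.0, 1.518]
wrist_force: [0.3, 0.4, -1.6]
finger_gap: 15.1
```

arm_command --steps '[[0.0,[0,0,0],0],[0.0,[0,0,0],0]]'

```text
clock: 13.28
eef_pos: [622.1, -227.6, 89.6]
eef_rot: [3.141, 0.0, 1.518]
wrist_force: [0.2, -0.8, -0.9]
finger_gap: 15.4
```

No contact on the rim. Going down to the floor.

arm_command --steps '[[0.0,[0,0,0.1],0],[0.0,[0,0,0.1],0],[0.0,[0,0,0.1],0],[0.0,[0,0,0],0],[0.0,[0,0,0],0]]'

```text
clock: 13.7
eef_pos: [622.1, -227.6, 86.5]
eef_rot: [3.141, 0.0, 1.518]
wrist_force: [0.2, -0.6, -0.0]
finger_gap: 15.4
```

arm_command --steps '[[0.0,[0,0,0.1],0],[0.0,[0,0,0],0],[0.0,[0,0,0],0]]'

```text
clock: 13.95
eef_pos: [622.2, -227.9, 86.4]
eef_rot: [3.141, 0.001, 1.518]
wrist_force: [-2.5, -0.5, 5.9]
finger_gap: 15.4
```

Floor contact at TCP z = 86.4, as predicted. Releasing and rising.

arm_command --steps '[[0.35,[0,0,-0.05],0],[0.35,[0,0,0],0],[0.35,[0,0,0],0],[0.35,[0,0,0],0],[0.35,[0,0,0],0]]'

```text
clock: 14.37
eef_pos: [622.0, -227.5, 85.8]
eef_rot: [-3.141, -0.0, 1.518]
wrist_force: [-0.3, 0.7, 0.4]
finger_gap: 33.1
```

arm_command --steps '[[0.4,[0,0,-0.8],0],[0.4,[0,0,-1.5],0],[0.4,[0,0,-2.5],0],[0.4,[0,0,-2.5],0],[0.4,[0,0,-1.0],0]]'

```text
clock: 14.78
eef_pos: [622.9, -227.9, 173.2]
eef_rot: [3.137, 0.002, 1.518]
wrist_force: [-0.2, -0.3, 1.0]
finger_gap: 37.9
```

```bash
python3 -c "
from ovl import *; go('9')"; python3 plan.py 616 -157.6 170 1.478 5 0.4
```

```text
[ 622.9 -227.9  173.2] [-0.2 -0.3  1. ]
from [ 623.2 -228.1  173.7] 1.518 dist/row 14.2 turn/row 0.008
[[0.4, [1.4, -0.22, 0.07], np.float64(0.008)], [0.4, [1.4, -0.23, 0.07], np.float64(0.008)], [0.4, [1.4, -0.24, 0.07], np.float64(0.008)], [0.4, [1.39, -0.25, 0.07], np.float64(0.008)], [0.4, [1.39, -0.26, 0.07], np.float64(0.008)]]
```

View pics/ov9.png

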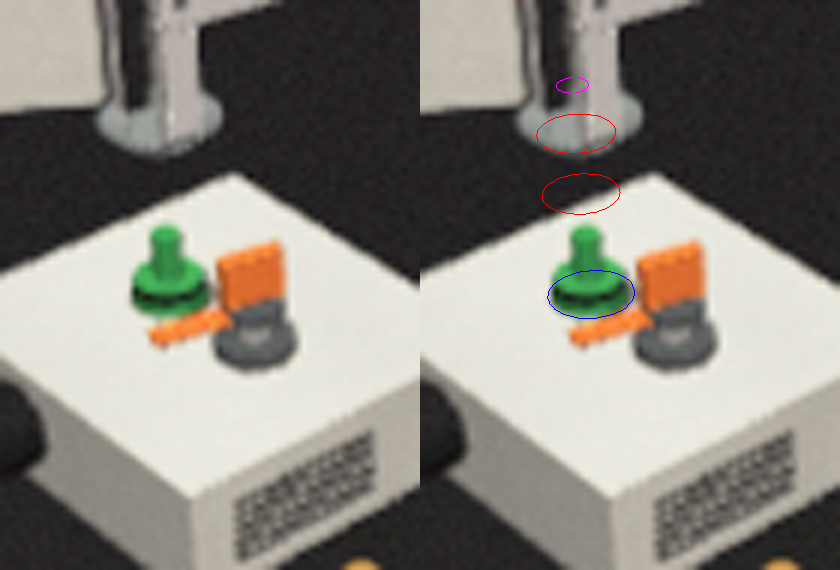

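Green is seated in the bay (post at 586,240). Now moving over the stud wing.

arm_command --steps '[[0.4,[1.4,-0.2,0],0.01],[0.4,[1.5,-0.25,0],0.01],[0.4,[1.6,-0.25,0],0.01],[0.4,[1.5,-0.25,0],0.01],[0.4,[0.95,-0.2,0],0]]'

```text
clock: 15.25
eef_pos: [615.1, -156.0, 167.8]
eef_rot: [-3.14, -0.0, 1.478]
wrist_force: [0.2, 0.8, -0.2]
finger_gap: 37.5
```

arm_command --steps '[[0.4,[0,0,0],0],[0.4,[0,0,0],0]]'

```text
clock: 15.42
eef_pos: [615.4, -157.4, 168.5]
eef_rot: [-3.141, -0.0, 1.479]
wrist_force: [-0.4, 0.1, -0.3]
finger_gap: 37.5
```

```bash
python3 plan.py 616 -157.6 108 1.478 5 0.4; python3 - <<'E'
from h import *
s=manip.read_state(); e=s["eef_pos"]; y=s["eef_rot"][2]
b=(235,130,315,235); p,d=manip.camera("scene"); a=p[:,:,::-1].copy(); sc=5.5
I=cv2.resize(a[b[1]:b[3],b[0]:b[2]],None,fx=sc,fy=sc,interpolation=cv2.INTER_CUBIC)
def P(X): return ((proj("scene",X)+.5-b[:2])*sc-.5).round().astype(int)
d=np.array([np.cos(-.093),np.sin(-.093)]);n=np.array([-d[1],d[0]]);cc=np.array([616,-157.6])
for z in(129.5,101.5): cv2.polylines(I,[np.array([P((*(cc+d*i*17+n*j*5),z)) for i,j in((1,1),(1,-1),(-1,-1),(-1,1))],np.int32)],True,(255,0,0),1)
cv2.polylines(I,[np.array([P((*(cc+d*i+n*j*6.5),93)) for i,j in((0,1),(56,1),(56,-1),(0,-1))],np.int32)],True,(255,0,0),1)
cv2.imwrite("pics/st1.png",I)
E
```

```text
from [ 615.4 -157.4  168.5] 1.479 dist/row 12.1 turn/row 0.0002
[[0.4, [-0.0, 0.01, 1.21], np.float64(0.0)], [0.4, [-0.0, 0.01, 1.21], np.float64(0.0)], [0.4, [-0.0, 0.01, 1.21], np.float64(0.0)], [0.4, [-0.0, 0.01, 1.21], np.float64(0.0)], [0.4, [-0.0, 0.01, 1.21], np.float64(0.0)]]
```

View pics/st1.png

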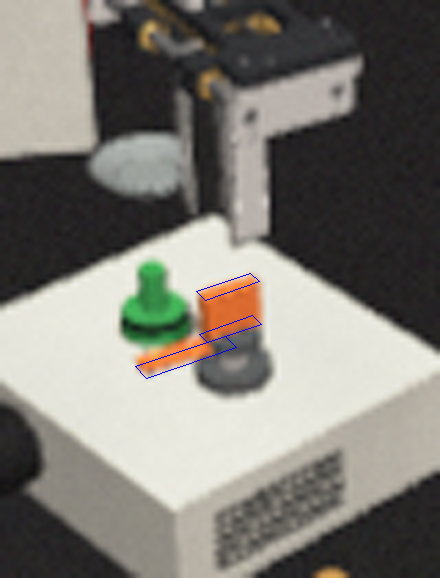

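The wing model overlays well. Descending and gripping.

arm_command --steps '[[0.35,[0,0.03,1.2],0],[0.35,[0,0,1.6],0],[0.35,[0,0,1.6],0],[0.35,[0,0,1.0],0],[0.35,[0,0,0.5],0]]'

```text
clock: 15.88
eef_pos: [615.0, -157.8, 107.6]
eef_rot: [-3.139, -0.001, 1.477]
wrist_force: [0.2, 1.2, -1.3]
finger_gap: 33.1
```

arm_command --steps '[[0.2,[0,0,0],0],[0.1,[0,0,0],0],[0.0,[0,0,0],0],[0.0,[0,0,0],0],[0.0,[0,0,0],0]]' --force 40

```text
clock: 16.3
eef_pos: [616.2, -158.0, 110.8]
eef_rot: [3.14, 0.001, 1.478]
wrist_force: [0.9, -3.2, 3.2]
finger_gap: 9.7
```

arm_command --steps '[[0.0,[0,0,0],0],[0.0,[0,0,0],0],[0.0,[0,0,0],0]]'

```text
clock: 16.55
eef_pos: [616.1, -157.9, 110.7]
eef_rot: [3.14, 0.001, 1.478]
wrist_force: [-0.1, -4.7, 5.4]
finger_gap: 9.7
```

arm_command --steps '[[0.0,[0,0,0.2],0],[0.0,[0,0,0.25],0],[0.0,[0,0,0.2],0],[0.0,[0,0,0.2],0],[0.0,[0,0,0],0]]'

```text
clock: 16.97
eef_pos: [616.3, -157.9, 102.4]
eef_rot: [3.14, 0.001, 1.478]
wrist_force: [-1.8, -3.7, 10.5]
finger_gap: 9.8
```

arm_command --steps '[[0.0,[0,0,0],0],[0.0,[0,0,0],0]]'

```text
clock: 17.13
eef_pos: [616.3, -157.9, 102.7]
eef_rot: [3.14, 0.001, 1.478]
wrist_force: [-2.1, -3.9, 10.5]
finger_gap: 9.6
```

arm_command --steps '[[0.0,[0,0,0.07],0],[0.0,[0,0,0],0],[0.0,[0,0,0],0.05],[0.0,[0,0,0],0.06],[0.0,[0,0,0],0.07]]'

```text
clock: 17.55
eef_pos: [616.3, -158.0, 102.2]
eef_rot: [3.139, 0.001, 1.296]
wrist_force: [-1.3, -3.6, 10.6]
finger_gap: 9.6
```

```bash
python3 -c "
from h import *
s=manip.read_state(); print(s['moment'].round(2),s['wrist_force'].round(1))"
```

```text
[-0.78  0.31  0.01] [-1.3 -3.6 10.6]
```

Turning freely, with almost no moment about z. Continuing.

arm_command --steps '[[0.0,[0,0,0],0.09],[0.0,[0,0,0],0.09],[0.0,[0,0,0],0.09],[0.0,[0,0,0],0.09],[0.0,[0,0,0],0.09]]'

```text
clock: 17.97
eef_pos: [616.3, -158.1, 102.2]
eef_rot: [3.139, -0.0, 0.844]
wrist_force: [-1.9, -4.9, 10.0]
finger_gap: 9.5
```

arm_command --steps '[[0.0,[0,0,0],0.09],[0.0,[0,0,0],0.09],[0.0,[0,0,0],0.09],[0.0,[0,0,0],0.09],[0.0,[0,0,0],0.09]]'

```text
clock: 18.38
eef_pos: [616.1, -158.1, 102.1]
eef_rot: [3.14, -0.001, 0.394]
wrist_force: [-3.2, -4.6, 9.5]
finger_gap: 9.3
```

arm_command --steps '[[0.0,[0,0,0],0.08],[0.0,[0,0,0],0.07],[0.0,[0,0,0],0.06],[0.0,[0,0,0],0.04],[0.0,[0,0,0],0]]'

```text
clock: 18.8
eef_pos: [616.1, -158.1, 102.1]
eef_rot: [3.14, -0.001, 0.146]
wrist_force: [-3.3, -4.9, 10.6]
finger_gap: 9.7
```

```bash
python3 -c "
from h import *
s=manip.read_state(); print(s['moment'].round(2),s['wrist_force'].round(1))
b=(235,130,315,235); p,d=manip.camera('scene'); a=p[:,:,::-1].copy()
cv2.imwrite('pics/st2.png',cv2.resize(a[b[1]:b[3],b[0]:b[2]],None,fx=5.5,fy=5.5,interpolation=cv2.INTER_CUBIC))"
```

```text
[-1.05  0.67 -0.01] [-3.3 -4.9 10.6]
```

View pics/st2.png

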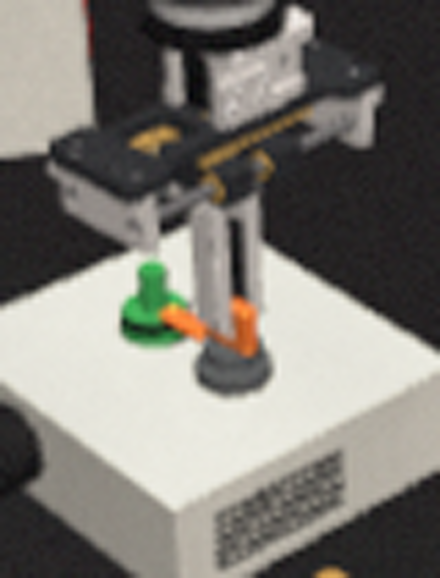

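The tongue (crop 180,320) reaches over the cartridge. A small further turn, then I'll let it rise into the notch.

arm_command --steps '[[0.0,[0,0,0],0.04],[0.0,[0,0,0],0],[0.0,[0,0,-0.15],0],[0.0,[0,0,-0.15],0],[0.0,[0,0,-0.1],0]]'

```text
clock: 19.27
eef_pos: [616.0, -158.1, 106.0]
eef_rot: [3.14, -0.001, 0.108]
wrist_force: [-2.5, -4.8, 8.2]
finger_gap: 9.4
```

arm_command --steps '[[0.0,[0,0,0],0],[0.0,[0,0,0],0]]'

```text
clock: 19.43
eef_pos: [616.0, -158.1, 105.8]
eef_rot: [3.14, -0.001, 0.108]
wrist_force: [-2.2, -5.1, 7.8]
finger_gap: 10.1
```

```bash
python3 -c "
from h import *
s=manip.read_state(); print(s['moment'].round(2),s['wrist_force'].round(1),s['eef_pos'])"
```

```text
[-1.1   0.44 -0.09] [-2.2 -5.1  7.8] [ 615.99135495 -158.13920242  105.80573186]
```

arm_command --steps '[[0.15,[0,0,0],0],[0.25,[0,0,0],0],[0.3,[0,0,0],0],[0.3,[0,0,0],0],[0.3,[0,0,0],0]]'

```text
clock: 19.85
eef_pos: [615.7, -157.2, 104.5]
eef_rot: [-3.141, 0.0, 0.108]
wrist_force: [-0.6, -0.3, 0.2]
finger_gap: 28.1
```

arm_command --steps '[[0.3,[0,0,-0.5],0],[0.3,[0,0,-1.5],0],[0.3,[0,0,-2.5],0],[0.3,[0,0,-2.5],0],[0.3,[0,0,-2.0],0]]'

```text
clock: 20.27
eef_pos: [616.0, -157.4, 197.0]
eef_rot: [3.141, -0.001, 0.108]
wrist_force: [-0.7, -0.1, 1.0]
finger_gap: 28.0
```

arm_command --steps '[[0.3,[-2.5,0,0],0],[0.3,[-2.5,0,0],0],[0.3,[-2.5,0,0],0],[0.3,[-2.5,0,0],0],[0.3,[-2.5,0,0],0]]'

```text
clock: 20.68
eef_pos: [490.3, -170.8, 195.1]
eef_rot: [3.141, -0.0, 0.108]
wrist_force: [0.3, -0.3, 1.0]
finger_gap: 28.3
```

arm_command --steps '[[0.3,[-2.5,0,-1],0],[0.3,[-2.5,0,-1],0],[0.3,[-2,0,0],0],[0.3,[0,0,0],0],[0.3,[0,0,0],0]]'

```text
clock: 21.1
eef_pos: [421.9, -178.7, 215.5]
eef_rot: [3.141, -0.001, 0.107]
wrist_force: [1.1, -0.9, 0.3]
finger_gap: 28.2
```

```bash
python3 - <<'E'
from h import *
for n,b in(("scene",(235,150,315,245)),("top",(190,130,450,250))):
    p,d=manip.camera(n); a=p[:,:,::-1].copy(); cv2.imwrite(f"pics/{n}10raw.png",a); np.save(f"pics/{n}10.npy",d)
    sc=6 if n=="scene" else 3
    I=cv2.resize(a[b[1]:b[3],b[0]:b[2]],None,fx=sc,fy=sc,interpolation=cv2.INTER_CUBIC); J=I.copy()
    def P(X): return ((proj(n,X)+.5-b[:2])*sc-.5).round().astype(int)
    for q,c in((4,(255,0,0)),):
      A=-.093-1.38; d_=np.array([np.cos(A),np.sin(A)]);m=np.array([-d_[1],d_[0]]);cc=np.array([616,-157.8])
      for z in(129.5-q,101.5-q): cv2.polylines(J,[np.array([P((*(cc+d_*i*17+m*j*5),z)) for i,j in((1,1),(1,-1),(-1,-1),(-1,1))],np.int32)],True,c,1)
      cv2.polylines(J,[np.array([P((*(cc+d_*i+m*j*6.5),93-q)) for i,j in((0,1),(56,1),(56,-1),(0,-1))],np.int32)],True,c,1)
    cv2.imwrite(f"pics/{n}10.png",np.hstack([I,J]) if n=="scene" else I)
E
```

```text
(no output)
```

View pics/scene10.png

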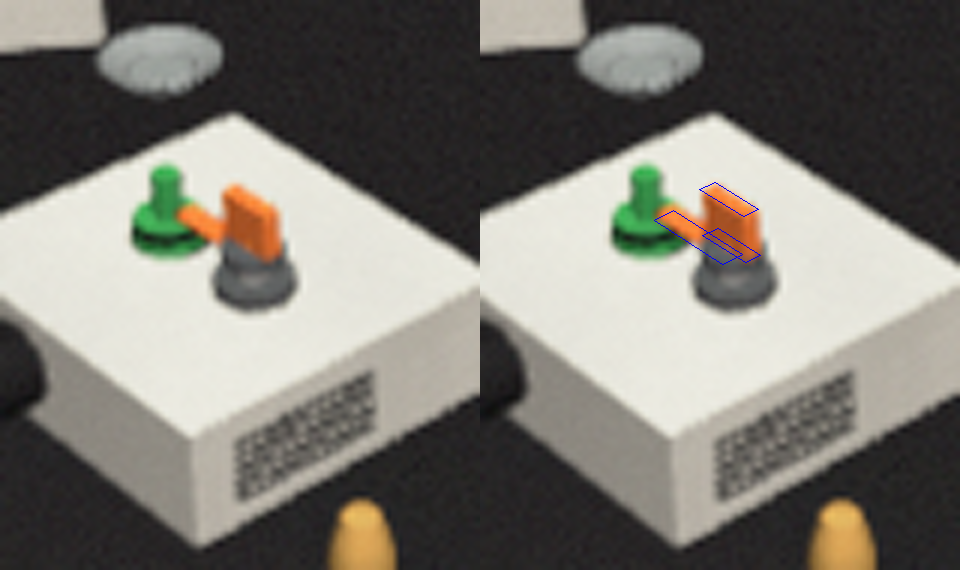

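View pics/top10.png

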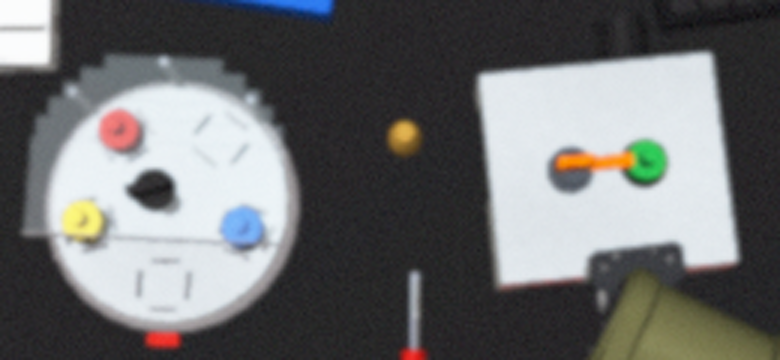

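The stud is turned, with the tongue over green (top crop 630,160). I'll check the locked height from depth.

```bash
python3 - <<'E'
from h import *
for t in("0","10"):
  for n,box in(("top",(365,160,412,200)),("scene",(255,165,290,205))):
    a=cv2.imread(f"pics/{n}{t}.png" if t=="0" else f"pics/{n}10raw.png"); h=cv2.cvtColor(a,cv2.COLOR_BGR2HSV)
    P=pts(n,np.load(f"pics/{n}{t}.npy")); m=np.zeros((400,640),bool); m[box[1]:box[3],box[0]:box[2]]=True
    m&=(h[...,0]<20)&(h[...,1]>150)&(h[...,2]>120); q=P[m]; d=np.hypot(q[:,0]-616,q[:,1]+157.7)
    z=q[(d<17),2]; zt=q[(d>28)&(d<55),2]
    print(t,n,len(z),"wing z pct",np.percentile(z,[50,80,90,97,100]).round(1),"tongue",np.median(zt).round(1),len(zt))
    if t=="10":
        far=q[d>35]; print("  tongue dir",np.degrees(np.arctan2(np.median(far[:,1])+157.7,np.median(far[:,0])-616)).round(1))
    if t=="0":
        far=q[d>35]; print("  tongue dir",np.degrees(np.arctan2(np.median(far[:,1])+157.7,np.median(far[:,0])-616)).round(1))
E
```

```text
0 top 54 wing z pct [129.3 131.8 133.1 134.1 134.7] tongue 98.3 26
  tongue dir -6.5
0 scene 84 wing z pct [118.1 127.2 128.1 129.2 130.9] tongue 96.5 22
  tongue dir -6.9
10 top 53 wing z pct [127.1 128.4 128.9 130.5 131.4] tongue 94.5 38
  tongue dir -85.7
10 scene 60 wing z pct [115.7 123.6 124.7 125.1 126.1] tongue 93.0 22
  tongue dir -81.6
```

Wing and tongue both sit 3.5–4 mm lower than at the start with the hand away. The turn measures about 75–79°. That matches the stud being locked in its notch, so I'm handing in.

```bash
python3 - <<'E'
from m import *
a=cv2.imread("pics/top10raw.png")
m,s,c=blob(a,45,90,(395,170,420,200),60,40); P=pts("top",np.load("pics/top10.npy"))[m]; print(s,c,"post z",np.percentile(P[:,2],[50,95,99]).round(1),onplane("top",*c,84).round(1))
print(manip.sign_off())
E
```

```text
[399 177  13  14 142] [405.44366197 183.55633803] post z [ 84.6 112.1 113.9] [ 620.4 -228.    84. ]
the job is handed in; nothing more can be done
None
```

I finished the task and handed it in at about 21 s of the 61 s allowed. The hand-in reports no verdict, so what follows rests on my own measurements.

- **Carousel:** I turned it about 65° clockwise by its knob, which put green at the front to within a few mm.
- **Cartridge:** I lifted green out and lowered it into the bay. It touched the floor with the tool at 86.4 mm, where 86.5 mm was predicted, and I let it go there.
- **Stud:** I pressed it about 8.5 mm, turned it about 1.37 rad clockwise, let it rise into its notch and backed the arm away.

Last checks:

- **Green in the bay:** its centre measured (620.4, -228.0) mm against (622, -227.4) for the bay. Its body top was about 84.6 mm high where 82 was expected, and its post about 112 mm where 110 was expected. My raw camera heights read 0 to 5 mm high elsewhere too.
- **Stud locked:** with the hand away, both cameras showed the wing and tongue about 3.5 to 4 mm lower than at the start.
- **Stud turn:** the cameras disagreed slightly, giving 75° and 79° (1.30 and 1.38 rad). Both are above the required 1.2.
- **Other cartridges:** yellow, red and blue are still in their pockets.
- **Bench items:** I didn't measure these again. The brass objective, screwdriver and dish looked unmoved in the last pictures. The oil bottle was outside the crops I viewed, and the arm never went near it.

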